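Change over the shaft-drilling jig: flats up, jaw shut

TASK

Change over the shaft jig for the next batch. Turn its handle to off so that the jaw opens; lift out each finished shaft (yellow band) and lay it in a free groove of the rack, and lay every plain shaft from the rack in a nest of its own, flat end to the jaw, feeling for its milled flat and turning the shaft in the nest until the flat faces straight up. When all that is done, turn the handle fully on so that the jaw shuts over the flats, and leave the bottle and the tape where they are.

Things in the scene. Friction and masses are not known exactly. Their poses are not given: they have to be found in the camera images.
- jig: jig fixed on the bench: steel plate 196 x 330 mm (top z 12 mm), two upright rails with three V nests for shafts lying along own x. Origin on the bench under the middle nest; own x from the dark stop bar (face at x -60, top z 78 mm) to the blue jaw, own z up. Rails 10 mm thick at x -36 and +24 (tops z 57): fingers fit between, centred at x -6. Gearbox x 45 to 119, y -194 to -128, top z 86 mm
- nest_a (a point): right (jig y -92 mm) nest: where the middle of a clamped shaft's axis lies, 60 mm above the bench; axes as the jig. With the jaw open, lay a shaft down with its middle 0 to 12 mm (best 6) from here towards the jaw (jig +x): the key strip overhangs beyond that; the closing jaw pushes it home to the stop
- nest_b (a point): middle nest: where the middle of a clamped shaft's axis lies, 60 mm above the bench; axes as the jig. With the jaw open, lay a shaft down with its middle 0 to 12 mm (best 6) from here towards the jaw (jig +x): the key strip overhangs beyond that; the closing jaw pushes it home to the stop
- nest_c (a point): left (jig y +92 mm) nest: where the middle of a clamped shaft's axis lies, 60 mm above the bench; axes as the jig. With the jaw open, lay a shaft down with its middle 0 to 12 mm (best 6) from here towards the jaw (jig +x): the key strip overhangs beyond that; the closing jaw pushes it home to the stop
- jaw (a joint): travel of the jaw, a blue bar across the nests (top z 80 mm), sprung to the handle: 0 open (face at jig x +80 mm), 0.0209 m shut on the shafts' ends. Its key strip stands 8 mm out of the face, 9.8 mm above the shafts' axis: it slides over flats that face up, but butts on a shaft turned over 15 degrees away; then the jaw stops near 0.014 and the handle springs back to about 1.0
- handle (a joint): rotary handle on the gearbox: 0 = off, jaw open, lever along jig -y (red dot); 1.571 = on, jaw shut, lever along jig -x (green dot); on is clockwise from above. It snaps over halfway and is held at each end by about 0.3 N m; turning it takes 5 to 10 N at the lever
- handle_pivot (a point): on the handle's vertical axis at mid-height of the lever (106 mm above the bench); axes as the jig
- handle_grip (a point): grip point of the red lever, 70 mm from the pivot, at mid-height; the lever is 14 mm wide, 24 mm tall (94 to 118 mm above the bench), from 18 to 88 mm from the pivot; turns with the handle
- rack: loose grey and black rack, 112 x 222 mm, 1.2 kg: three V grooves 72 mm apart on two 10 mm rails, 36 mm behind and 24 mm ahead of the groove points (tops 43 mm, base 5 mm). Origin on the bench under the middle groove. Mind the axes: own x points up, own z is level along the grooves (the way the flat ends point at the start), own y level across
- groove_a (a point): right groove of the rack: middle of a lying shaft's axis, 46 mm above the bench; axes as the rack
- groove_b (a point): middle groove of the rack: middle of a lying shaft's axis, 46 mm above the bench; axes as the rack
- groove_c (a point): left groove of the rack: middle of a lying shaft's axis, 46 mm above the bench; axes as the rack
- shaft_a: plain black shaft, may be absent, in the rack at first, flat turned anyhow but up: 28 mm thick, 120 long, 0.22 kg. Its last 26 mm (flat end) have one bright milled flat, 8 mm from the axis, 23 wide (28 mm across there, 22 square to the flat); the rest is round. Origin: middle of the axis; own z along the axis to the flat end, own x straight out of the flat
- shaft_b: plain black shaft, may be absent, in the rack at first, flat turned anyhow but up: 28 mm thick, 120 long, 0.22 kg. Its last 26 mm (flat end) have one bright milled flat, 8 mm from the axis, 23 wide (28 mm across there, 22 square to the flat); the rest is round. Origin: middle of the axis; own z along the axis to the flat end, own x straight out of the flat
- shaft_c: plain black shaft, may be absent, in the rack at first, flat turned anyhow but up: 28 mm thick, 120 long, 0.22 kg. Its last 26 mm (flat end) have one bright milled flat, 8 mm from the axis, 23 wide (28 mm across there, 22 square to the flat); the rest is round. Origin: middle of the axis; own z along the axis to the flat end, own x straight out of the flat
- flat_a (a point): centre of the flat of shaft_a: 47 mm along its own z, 8 mm along its own x from its origin
- flat_b (a point): centre of the flat of shaft_b: 47 mm along its own z, 8 mm along its own x from its origin
- flat_c (a point): centre of the flat of shaft_c: 47 mm along its own z, 8 mm along its own x from its origin
- done_a: finished shaft, clamped in nest_a at first; one or two of done_a, done_b, done_c are present. Shape and axes as the plain shafts, told by a 10 mm yellow band near its middle and a hole drilled in its flat
- done_b: finished shaft, clamped in nest_b at first; one or two of done_a, done_b, done_c are present. Shape and axes as the plain shafts, told by a 10 mm yellow band near its middle and a hole drilled in its flat
- done_c: finished shaft, clamped in nest_c at first; one or two of done_a, done_b, done_c are present. Shape and axes as the plain shafts, told by a 10 mm yellow band near its middle and a hole drilled in its flat
- solvent_bottle: white bottle 60 mm wide, 136 mm tall, left of the rack, bystander; origin at the centre of its underside
- tape_1: roll of brown tape 94 mm wide, 48 mm tall, lying left of the rack, bystander; origin at the centre of its underside

How it is judged (in metres and radians):
On the way, in this order (a step that is already met when the one before it is completed fails the run):
1. the handle is turned off and the jaw is open (value of joint handle below 0.15 rad), for 0.2 s.
2. with the handle off, every plain shaft lies in a nest with its flat up and its flat end to the jaw, and every finished shaft lies in a groove of the rack (value of joint handle below 0.15 rad and (distance between shaft_a and nest_a below 0.024 m or distance between shaft_a and nest_b below 0.024 m or distance between shaft_a and nest_c below 0.024 m) and angle between each of shaft_a, shaft_b, shaft_c's own x axis and vertical below 0.28 rad and angle between the z axis of each of shaft_a, shaft_b, shaft_c and the x axis of jig, either way round below 0.08 rad and x of each of flat_a, flat_b, flat_c in the frame of jig above 0.03 m and (distance between shaft_b and nest_a below 0.024 m or distance between shaft_b and nest_b below 0.024 m or distance between shaft_b and nest_c below 0.024 m) and (distance between shaft_c and nest_a below 0.024 m or distance between shaft_c and nest_b below 0.024 m or distance between shaft_c and nest_c below 0.024 m) and (distance between done_a and groove_a below 0.022 m or distance between done_a and groove_b below 0.022 m or distance between done_a and groove_c below 0.022 m) and angle between the z axis of each of done_a, done_b, done_c and the z axis of rack, either way round below 0.1 rad and (distance between done_b and groove_a below 0.022 m or distance between done_b and groove_b below 0.022 m or distance between done_b and groove_c below 0.022 m) and (distance between done_c and groove_a below 0.022 m or distance between done_c and groove_b below 0.022 m or distance between done_c and groove_c below 0.022 m)), for 0.2 s.
3. the handle is turned on and the jaw is shut (value of joint handle above 1.42 rad and value of joint jaw above 0.0192 m), for 0.2 s.
At the end, for the whole second after the job is handed in: handle on (over 1.42), jaw shut (over 19.2 mm); each plain shaft's middle within 7 mm of a nest point, in line within 0.08 rad, flat end to the jaw, flat up within 0.28 rad; each finished shaft's middle within 22 mm of a groove point of the rack, in line within 0.1 rad (all of step 3 and (distance between shaft_a and nest_a below 0.007 m or distance between shaft_a and nest_b below 0.007 m or distance between shaft_a and nest_c below 0.007 m) and angle between each of shaft_a, shaft_b, shaft_c's own x axis and vertical below 0.28 rad and angle between the z axis of each of shaft_a, shaft_b, shaft_c and the x axis of jig, either way round below 0.08 rad and x of each of flat_a, flat_b, flat_c in the frame of jig above 0.03 m and (distance between shaft_b and nest_a below 0.007 m or distance between shaft_b and nest_b below 0.007 m or distance between shaft_b and nest_c below 0.007 m) and (distance between shaft_c and nest_a below 0.007 m or distance between shaft_c and nest_b below 0.007 m or distance between shaft_c and nest_c below 0.007 m) and (distance between done_a and groove_a below 0.022 m or distance between done_a and groove_b below 0.022 m or distance between done_a and groove_c below 0.022 m) and angle between the z axis of each of done_a, done_b, done_c and the z axis of rack, either way round below 0.1 rad and (distance between done_b and groove_a below 0.022 m or distance between done_b and groove_b below 0.022 m or distance between done_b and groove_c below 0.022 m) and (distance between done_c and groove_a below 0.022 m or distance between done_c and groove_b below 0.022 m or distance between done_c and groove_c below 0.022 m)); the robot touches nothing.
It fails at once if the bottle or the tape is pushed more than 5 cm away (distance of any of solvent_bottle, tape_1 from where it was at the start of the episode above 0.05 m).
Of shaft_a, shaft_b, shaft_c only 2 to 3 are there at a start; the rules pass over those that are not, and their reading is None.
Of done_a, done_b, done_c only 1 to 2 are there at a start; the rules pass over those that are not, and their reading is None.
At some moment in a run one of rack, shaft_a, shaft_b, shaft_c may be knocked a few centimetres aside while the robot is not near it.
Once in a run the grip may slacken for a moment while it holds something.
It also fails if it takes over 210 s, if anything falls off the work surface, if the arm or the gripper's body presses on something with over 40 N, if the wrist force passes 120 N, or if a joint passes its speed limit or range.

ROBOT

A 6-joint arm with a two-finger parallel gripper is mounted at the origin on the work surface; the furniture and walls round the work are solid. World frame = base frame: x ahead of the robot, y to its left, z up, the work surface at z = 0. Lengths are in mm, angles in degrees, forces in N, time in s.
With the tool pointing down it reaches from about 325 to 875 mm from the base axis. Payload 4.4 kg.
Tool frame: the origin (TCP) lies at the very end of the fingers, on their centre line; the grasp point (between the pads) lies grip_point_offset behind it (grip_point_offset is the distance from the TCP to the grasp point, in mm); z points along the fingers, y is the line along which they close (so a half turn about z gives the same grasp; the last joint's range is limited). The gripper opens to 85 mm and grips with 20 to 120 N. Pads are 22 mm wide; open, the fingers measure 114 mm over their backs; the gripper's body (76 mm by 85 mm) begins 54 mm behind the grasp point. The pads swing forward as they close: fully open they stand 13 mm farther back than shut.
Start: joints at [-83.623, 11.837, 88.321, -0, 79.842, -8.623], TCP at [148.809, -555.413, 231.282] pointing down, gripper open.
Joint ranges: [-156.59, 156.59], [-49.26, 127.26], [12.9, 141.05], [-63.56, 243.56], [4.71, 150.69], [-161.64, 161.64]. Speed limits (degrees/s): [159.86, 159.86, 180, 180, 180, 180].

INTERFACE

Orientations are given as a 3x3 rotation matrix whose columns are the frame's x, y, z axes.
In Python, from station import * gives the robot as it stands.
- The arm moves only by the tool arm_command, never from a script. Its argument "deltas" is a list of rows, each a list of 7 numbers: the shift along the tool's x, y, z scaled (see below), then the turn, a rotation vector about the tool's x, y, z scaled (see below), then the opening, from 0 (shut) to 1 (fully open). A call has 1 to 8 rows; each row is the pose to reach, as a shift and turn from the pose commanded when the call began, along the tool's axes at that moment; what a row does not reach only later rows make up. The controller multiplies each number of a shift by 0.12 m and each number of a turn by pi/2 rad. A row lasts 1/8 s, in which the tool goes at most 62.5 mm and 10.7 degrees, less where a joint would pass 70% of its speed; a pose out of reach is approached as far as the arm can. A call with a number of a shift or a turn outside -1 to 1 is refused whole. A call with a gripper value outside its range is refused whole. The fingers move at their own pace and stop on an object; "squeeze" is the grip in N (left out, the last holds). Time passes only in rows, so rows that repeat a pose let the fingers close. It gives the time, the measured TCP pose, the force, the opening and the grip force at its end, in the units of the state.
- sense(): the state, without advancing time (a new reading comes with each control period).
- read_camera(name): name is "side" or "top"; returns a dict with "img" (384x512x3 uint8, blue, green, red), "z_map" (384x512 float32, mm along the optical axis (not along the pixel's ray), 0 where there is no reading), "camera_matrix" (3x3 intrinsics, pixels), "distortion" ([k1, k2, p1, p2, k3] as OpenCV has them; the pictures are not rectified), "extrinsics" (4x4, takes a point from camera to world coordinates). Camera axes: x right, y down, z forward; pixel columns grow to the right and rows downward; lengths in mm; the calibration is good to about 2 mm. A picture is of the moment at which its call begins.
- sign_off(): hands the job in; it is judged then, once.
Trained networks look in a picture, given as the dict that the camera call returned (one of the last four; its "shot" number tells which), for a name from the list of things; names that differ only in an ending like _2 or _b are one class to them, and where a whole thing is asked for, a point or a joint stands for the part that bears it (a point fixed in the world has none). Each returns a list of dicts, best first, with "score" (0 to 1); they miss things now and then, are a little off and sometimes report something else, mostly with a low value. They report only what shows in the picture. A call takes as long as a camera call.
- cut_out(thing, picture): "region" (384x512 bool, what is visible of it).
- place_of(thing, picture): "location" ([x, y, z] in mm, in world coordinates, good to about 4 mm: a listed point, or the origin of a listed thing).
The state is a dict: "time": time; "qpos": joint angles; "dq": joint speeds; "tau": joint torques, N m; "tool_pos": TCP position; "ee_rot": TCP orientation; "ft_force": force on the tool from outside, world axes, zero at the start; "torque": the same for the moment, N m; "finger_gap": finger opening in mm; "gripper_force": force on a finger pad.
Only numpy, scipy, OpenCV 4.12 (cv2) and the standard library are available. Lean on these libraries where they do the work, as an engineer would, in place of code of your own. Each camera call takes 0.05 s, during which the arm holds its last target. There are 200 camera calls.

## Working session

There is one attempt and no reset: what is moved stays moved. The work goes in short steps, Python scripts to look and compute and a tool call to move; the robot and the scene stay as the last step left them, time stands still between calls to the robot, and variables do not carry over. Pictures are saved under pics/ and viewed, at most 14 in all, crops included, and the job is handed in when it is done.

Besides the shell and the picture viewer there is one more tool, called after "Emit:" as name(argument=value, ...), one argument or row to a line, values as JSON. arm_command: Moves the arm, as the interface text tells. Its arguments: {"type":"object","properties":{"deltas":{"type":"array"},"squeeze":{"type":"number"}},"required":["deltas"]}

```bash
ls; mkdir -p pics; cat > h.py <<'E'
from station import *
import numpy as np, cv2
def shot(n):
    return read_camera(n)
def pts(p,mask=None):
    z=p["z_map"]; m=(z>0) if mask is None else (mask&(z>0))
    v,u=np.nonzero(m)
    n=cv2.undistortPoints(np.stack([u,v],1).astype(float)[:,None],np.array(p["camera_matrix"]),np.array(p["distortion"])).reshape(-1,2)
    zz=z[v,u]; c=np.c_[n*zz[:,None],zz,np.ones(len(zz))]
    return (c@np.array(p["extrinsics"]).T)[:,:3],u,v
E
python3 - <<'E'
from h import *
s=sense(); print({k:np.round(v,3).tolist() if not np.isscalar(v) else v for k,v in s.items()})
T=shot("top");S=shot("side")
cv2.imwrite("pics/t0.png",cv2.resize(T["img"],(800,600)));cv2.imwrite("pics/s0.png",cv2.resize(S["img"],(800,600)))
for nm,p in (("top",T),("side",S)):
    E=np.array(p["extrinsics"]);print(nm,E[:3,3].round(),E[:3,2].round(2))
for n in ["jig","nest_a","nest_b","nest_c","handle_pivot","handle_grip","rack","groove_a","groove_b","groove_c","shaft_a","flat_a","done_a","solvent_bottle","tape_1"]:
  for nm,p in (("top",T),("side",S)):
    r=place_of(n,p); print(n,nm,[(round(d["score"],2),np.round(d["location"]).astype(int).tolist()) for d in r[:4]])
E
```

```text
pics
{'time': 0.0, 'qpos': [-83.623, 11.884, 88.408, 0.001, 79.843, -8.621], 'dq': [0.034, 0.082, -0.086, -0.149, -0.012, -0.021], 'tau': [-0.0, -38.304, -29.159, -0.0, 0.011, 0.0], 'tool_pos': [148.726, -554.615, 230.097], 'ee_rot': [[0.966, 0.259, -0.0], [0.259, -0.966, 0.002], [0.0, -0.002, -1.0]], 'ft_force': [-0.262, 0.223, -0.024], 'torque': [0.061, 0.038, -0.009], 'gripper_force': 0.0, 'finger_gap': 85.58429692575281}
top [ 158.   89. 1813.] [ 0.18  0.01 -0.98]
side [ -74. 1057.  717.] [ 0.45 -0.75 -0.47]
jig top [(0.69, [432, -32, 2])]
jig side [(0.92, [438, -34, -1]), (0.56, [474, 332, 45])]
nest_a top [(0.85, [428, -125, 64]), (0.6, [436, 57, 58]), (0.57, [433, -33, 58]), (0.56, [479, 329, 49])]
nest_a side [(0.96, [432, -31, 57]), (0.77, [436, -124, 60]), (0.61, [435, 56, 59])]
nest_b top [(0.85, [428, -125, 64]), (0.6, [436, 57, 58]), (0.57, [433, -33, 58]), (0.56, [479, 329, 49])]
nest_b side [(0.96, [432, -31, 57]), (0.77, [436, -124, 60]), (0.61, [435, 56, 59])]
nest_c top [(0.85, [428, -125, 64]), (0.6, [436, 57, 58]), (0.57, [433, -33, 58]), (0.56, [479, 329, 49])]
n
[... 860 characters left out ...]
465, 187, 48]), (0.56, [446, 254, 44]), (0.26, [447, 258, 0])]
groove_c side [(0.95, [431, 324, 50]), (0.94, [461, 186, 44]), (0.87, [448, 256, 46])]
shaft_a top [(0.67, [426, 324, 43]), (0.62, [469, 186, 44])]
shaft_a side [(0.7, [465, 186, 46]), (0.56, [428, 324, 40])]
flat_a top [(0.65, [508, 204, 48]), (0.58, [479, 328, 49])]
flat_a side [(0.86, [510, 207, 47]), (0.76, [476, 330, 47])]
done_a top [(0.64, [432, -128, 60]), (0.48, [431, -30, 57])]
done_a side [(0.84, [426, -127, 60]), (0.66, [432, -32, 62])]
solvent_bottle top [(0.73, [531, 474, -1]), (0.3, [431, -128, 58])]
solvent_bottle side [(0.57, [529, 472, -5])]
tape_1 top [(0.85, [445, 503, -2])]
tape_1 side [(0.6, [444, 503, -6])]
```

View pics/t0.png

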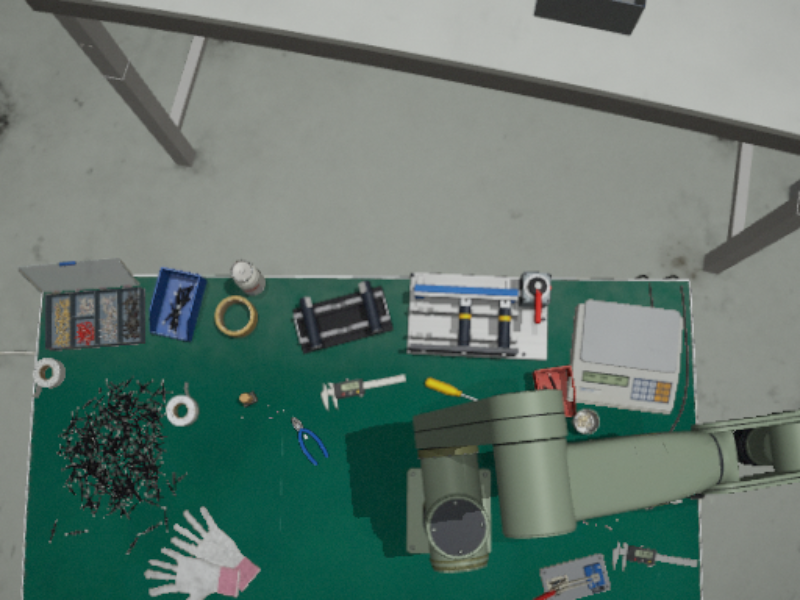

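View pics/s0.png

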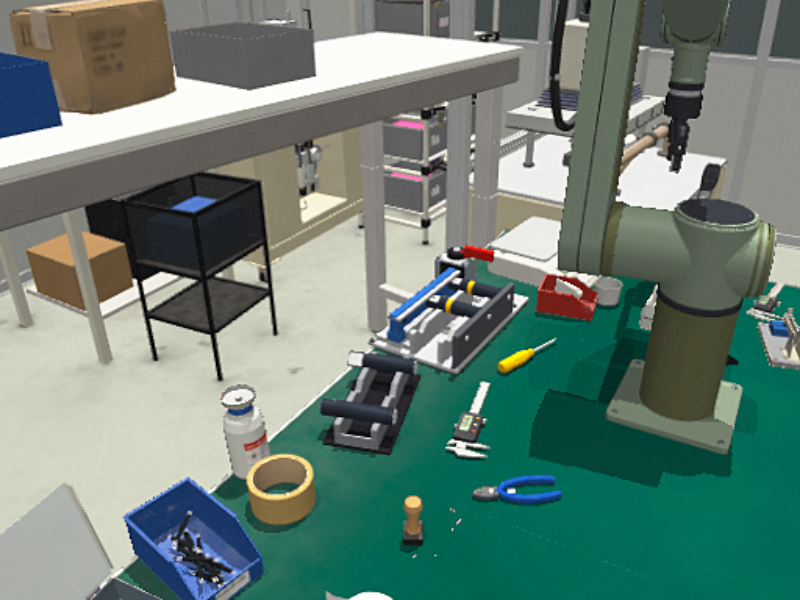

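Top picture: jig at right (blue jaw at about (465,292)), with yellow-banded shafts in nests b (465,325) and a (504,325). The red lever is at (538,303). The rack at (342,317) has shafts in the left and right grooves, and its middle groove is free. The bottle and tape are at its left. The networks agree with this.

```bash
cat >> h.py <<'E'
def line(p,n,k=0,zlo=-1e9,zhi=1e9):
    r=cut_out(n,p)
    out=[]
    for d in r[:k+3]:
        P,_,_=pts(p,cv2.erode(d["region"].astype(np.uint8),np.ones((2,2)))>0)
        P=P[(P[:,2]>zlo)&(P[:,2]<zhi)]
        if len(P)<15: continue
        (c,sz,a)=cv2.minAreaRect(P[:,:2].astype(np.float32)); 
        w=np.linalg.eigh(np.cov(P[:,:2].T))[1][:,1]; 
        out.append((round(d["score"],2),len(P),np.round(c,1).tolist(),np.round(sz,0).tolist(),round(a,1),"pca",round(float(np.degrees(np.arctan2(w[1],w[0])))%180,1),np.round(np.percentile(P[:,2],[5,50,95])).tolist()))
    return out
E
python3 - <<'E'
import station
from h import *
print([ (n,getattr(station,n)) for n in dir(station) if not n.startswith('_') and not callable(getattr(station,n))][:20])
T=shot("top");S=shot("side")
for nm,p in (("T",T),("S",S)):
  for n,lo,hi in (("jaw",70,90),("done_a",62,90),("shaft_a",48,75),("handle",90,130),("rack",-5,12)):
    for o in line(p,n,0,lo,hi): print(nm,n,o)
E
```

```text
[('grip_point_offset', 18.700000000000003)]
T jaw (0.95, 407, [494.7, -42.3], [241.0, 26.0], 87.7, 'pca', 88.2, [72.0, 78.0, 84.0])
T done_a (0.77, 138, [424.8, -126.2], [23.0, 97.0], 88.5, 'pca', 176.0, [65.0, 72.0, 80.0])
T done_a (0.51, 163, [428.0, -36.8], [22.0, 102.0], 90.0, 'pca', 178.0, [63.0, 70.0, 77.0])
T shaft_a (0.63, 133, [424.3, 320.1], [111.0, 18.0], 16.9, 'pca', 16.5, [49.0, 56.0, 63.0])
T shaft_a (0.52, 191, [462.4, 181.8], [115.0, 25.0], 14.8, 'pca', 14.1, [49.0, 56.0, 63.0])
T handle (0.62, 126, [471.7, -198.1], [36.0, 93.0], 89.9, 'pca', 176.4, [95.0, 104.0, 121.0])
T rack (0.9, 711, [438.9, 249.9], [109.0, 215.0], 15.4, 'pca', 105.6, [-2.0, 3.0, 10.0])
T rack (0.38, 1161, [453.1, -71.4], [320.0, 193.0], 89.3, 'pca', 77.8, [2.0, 8.0, 12.0])
S jaw (0.95, 301, [494.4, -27.6], [231.0, 22.0], 87.5, 'pca', 87.5, [73.0, 78.0, 82.0])
S done_a (0.82, 169, [427.5, -22.9], [25.0, 118.0], 83.0, 'pca', 177.3, [63.0, 68.0, 74.0])
S done_a (0.48, 117, [431.0, -114.5], [16.0, 96.0], 85.9, 'pca', 177.5, [63.0, 68.0, 73.0])
S shaft_a (0.68, 336, [426.7, 331.8], [118.0, 19.0], 14.8, 'pca', 16.0, [49.0, 56.0, 60.0])
S shaft_a (0.67, 249, [464.5, 193.1], [116.0, 23.0], 18.3, 'pca', 14.2, [49.0, 56.0, 61.0])
S handle (0.72, 164, [473.8, -193.1], [101.0, 35.0], 7.4, 'pca', 1.9, [93.0, 104.0, 115.0])
S rack (0.81, 967, [440.0, 257.4], [108.0, 220.0], 15.4, 'pca', 104.4, [3.0, 5.0, 9.0])
S rack (0.74, 365, [447.9, -134.9], [470.0, 191.0], 88.2, 'pca', 74.4, [5.0, 10.0, 12.0])
```

```bash
cat > plan.py <<'E'
import numpy as np, json, os
from scipy.spatial.transform import Rotation as Ro
J0=np.array([433.5,-33.]);JY=-1.8; K0=np.array([448.,256.5]);KY=14.5
F='cmd.json'
def rot(a): a=np.radians(a);return np.array([[np.cos(a),-np.sin(a)],[np.sin(a),np.cos(a)]])
def jig(x,y): return J0+rot(JY)@[x,y]
def rack(x,y): return K0+rot(KY)@[x,y]   # x along grooves, y left
def R(yaw,tilt): return Ro.from_euler('z',yaw,degrees=True)*Ro.from_euler('x',tilt,degrees=True)*Ro.from_matrix(np.diag([1.,-1,-1]))
def load():
    if not os.path.exists(F): return np.array([148.809,-555.413,231.282]),R(15,0)
    d=json.load(open(F)); return np.array(d[0]),Ro.from_quat(d[1])
def save(p,r): json.dump([p.tolist(),r.as_quat().tolist()],open(F,'w'))
def plan(wps):
    """wps: (xy,z,yaw,tilt,open,extra_rows[,tcp]); z of grasp point unless tcp. Prints one call per step (<=115 mm, <=80 deg)."""
    p,r=load()
    for w in wps:
        xy,z,yaw,tilt,op,ex=w[:6]; q=R(yaw,tilt); t=np.array([*xy,z],float)
        if len(w)<7: t=t+18.7*q.as_matrix()[:,2]
        n=0
        while True:
            d=r.inv().apply(t-p); v=(r.inv()*q).as_rotvec(degrees=True)
            k=max(np.abs(d).max()/118,np.linalg.norm(v)/80); last=k<=1
            if not last: 
                k=np.ceil(k); d=d/k; v=v/k
            row=np.round(np.r_[d/120,v/90],3)
            rows=int(np.ceil(max(np.linalg.norm(d)/55,np.linalg.norm(v)/9.5,1)))+(ex if last else 0)
            print(rows,'x',[float(x)+0. for x in row]+[op], '' if last else '...', ' ->',t.round(0) if last else '')
            p=p+r.apply(row[:3]*120); r=r*Ro.from_rotvec(row[3:]*90,degrees=True)
            if last: break
    save(p,r)
E
python3 - <<'E'
from plan import *
h=lambda x,y:jig(80+x,-161+y)
plan([(h(-60,40),150,JY,0,0,0,1),(h(-60,40),98,JY,0,0,1,1),(h(-63,1),98,JY,0,0,2,1),(h(-55,-30),98,JY,0,0,1,1),(h(-33,-62),98,JY,0,0,1,1),(h(-20,-66),98,JY,0,0,2,1),(h(-45,-66),98,JY,0,0,0,1)])
E
```

```text
3 x [0.822, -0.644, 0.169, 0.0, 0.0, 0.047, 0] ...  -> 
3 x [0.772, -0.703, 0.169, 0.0, 0.0, 0.047, 0] ...  -> 
3 x [0.718, -0.759, 0.17, 0.0, 0.0, 0.046, 0] ...  -> 
3 x [0.661, -0.808, 0.169, 0.0, 0.0, 0.047, 0]   -> [ 450. -155.  150.]
2 x [0.0, 0.0, 0.434, 0.0, 0.0, 0.0, 0]   -> [ 450. -155.   98.]
3 x [-0.025, 0.325, 0.0, 0.0, 0.0, 0.0, 0]   -> [ 445. -193.   98.]
2 x [0.067, 0.258, 0.0, 0.0, 0.0, 0.0, 0]   -> [ 452. -225.   98.]
2 x [0.183, 0.267, 0.0, 0.0, 0.0, 0.0, 0]   -> [ 473. -257.   98.]
3 x [0.108, 0.033, 0.0, 0.0, 0.0, 0.0, 0]   -> [ 486. -262.   98.]
1 x [-0.208, 0.0, 0.0, 0.0, 0.0, 0.0, 0]   -> [ 461. -261.   98.]
```

Emit:
arm_command(
  deltas=[
    [0.822,-0.644,0.169,0,0,0.047,0],
    [0.822,-0.644,0.169,0,0,0.047,0],
    [0.822,-0.644,0.169,0,0,0.047,0],
  ],
  squeeze=60,
)

```text
time: 2.58
tool_pos: [225.7, -451.2, 209.5]
ee_rot: [[0.982, 0.191, -0.0], [0.191, -0.982, 0.004], [0.0, -0.004, -1.0]]
ft_force: [-0.3, 0.2, -0.6]
finger_gap: 32.0
gripper_force: 0.0
```

Emit:
arm_command(
  deltas=[
    [0.772,-0.703,0.169,0,0,0.047,0],
    [0.772,-0.703,0.169,0,0,0.047,0],
    [0.772,-0.703,0.169,0,0,0.047,0],
  ],
)

```text
time: 2.95
tool_pos: [300.5, -352.5, 190.1]
ee_rot: [[0.993, 0.119, -0.001], [0.119, -0.993, 0.002], [-0.0, -0.002, -1.0]]
ft_force: [-0.6, -2.1, -0.5]
finger_gap: -0.1
gripper_force: 0.0
```

Emit:
arm_command(
  deltas=[
    [0.718,-0.759,0.17,0,0,0.046,0],
    [0.718,-0.759,0.17,0,0,0.046,0],
    [0.718,-0.759,0.17,0,0,0.046,0],
  ],
)

```text
time: 3.32
tool_pos: [375.8, -253.2, 170.1]
ee_rot: [[0.999, 0.047, -0.0], [0.047, -0.999, 0.0], [-0.0, -0.0, -1.0]]
ft_force: [0.8, -1.0, -0.2]
finger_gap: -0.0
gripper_force: 0.0
```

Emit:
arm_command(
  deltas=[
    [0.661,-0.808,0.169,0,0,0.047,0],
    [0.661,-0.808,0.169,0,0,0.047,0],
    [0.661,-0.808,0.169,0,0,0.047,0],
    [0.661,-0.808,0.169,0,0,0.047,0],
  ],
)

```text
time: 3.82
tool_pos: [449.9, -156.5, 150.5]
ee_rot: [[0.999, -0.033, 0.0], [-0.033, -0.999, -0.002], [0.0, 0.002, -1.0]]
ft_force: [0.3, -1.1, -0.8]
finger_gap: -0.5
gripper_force: 0.0
```

Tracking matches. Push the handle off.

Emit:
arm_command(
  deltas=[
    [0,0,0.434,0,0,0,0],
    [0,0,0.434,0,0,0,0],
    [-0.013,0.11,0.434,0,0,0,0],
    [-0.02,0.22,0.434,0,0,0,0],
    [-0.025,0.325,0.434,0,0,0,0],
    [0.01,0.45,0.434,0,0,0,0],
    [0.042,0.583,0.434,0,0,0,0],
  ],
)

```text
time: 4.7
tool_pos: [453.0, -225.4, 99.5]
ee_rot: [[0.999, -0.032, 0.002], [-0.032, -0.999, 0.001], [0.001, -0.001, -1.0]]
ft_force: [-0.5, 2.4, 0.4]
finger_gap: -0.1
gripper_force: 1.0
```

Emit:
arm_command(
  deltas=[
    [0.09,0.13,0,0,0,0,0],
    [0.183,0.267,0,0,0,0,0],
    [0.24,0.29,0,0,0,0,0],
    [0.291,0.3,0,0,0,0,0],
    [0.291,0.3,0,0,0,0,0],
  ],
)

```text
time: 5.32
tool_pos: [486.6, -261.7, 98.3]
ee_rot: [[1.0, -0.032, 0.0], [-0.032, -1.0, -0.0], [0.0, 0.0, -1.0]]
ft_force: [0.5, -0.5, 0.2]
finger_gap: 0.2
gripper_force: 0.0
```

```bash
python3 - <<'E'
from h import *
s=sense();print(s["tool_pos"],s["ft_force"])
for c in("top","side"):
    p=shot(c)
    for o in line(p,"handle",0,90,130)+line(p,"jaw",0,70,90): print(c,o)
    print([(round(d["score"],2),np.round(d["location"])) for d in place_of("handle_grip",p)[:2]])
E
```

```text
[ 486.6113427  -261.69658112   98.29574618] [ 0.4591998  -0.51882311  0.21583059]
top (0.64, 76, [505.3, -195.5], [28.0, 36.0], 53.1, 'pca', 149.8, [94.0, 101.0, 108.0])
top (0.55, 133, [503.9, -193.6], [55.0, 64.0], 80.4, 'pca', 152.1, [91.0, 98.0, 107.0])
top (0.68, 359, [514.0, -40.1], [231.0, 24.0], 87.8, 'pca', 87.4, [72.0, 78.0, 84.0])
[]
side (0.64, 304, [516.2, -30.3], [236.0, 23.0], 87.0, 'pca', 87.3, [72.0, 78.0, 82.0])
[(0.65, array([ 505., -265.,  104.]))]
```

```bash
sed -i 's/JY=-1.8/JY=-2.1/' plan.py; python3 - <<'E'
from plan import *
save(np.array([*(jig(0,0)*0+[486.3,-262]),98.]),R(-1.8,0))
plan([([461,-261],98,-1.8,0,0.7,0,1),([461,-261],165,JY,0,.7,0,1),(jig(-6,0),135,JY,0,.7,1),(jig(-6,0),60,JY,0,.7,2),(jig(-6,0),60,JY,0,0,4),(jig(-6,0),135,JY,0,0,1)])
E
```

```text
1 x [-0.211, -0.002, 0.0, 0.0, 0.0, 0.0, 0.7]   -> [ 461. -261.   98.]
2 x [0.0, 0.0, -0.558, 0.0, 0.0, 0.003, 0.7]   -> [ 461. -261.  165.]
3 x [-0.174, -0.945, 0.203, 0.0, 0.0, 0.0, 0.7] ...  -> 
4 x [-0.174, -0.945, 0.202, 0.0, 0.0, 0.0, 0.7]   -> [428. -33. 116.]
4 x [0.0, 0.0, 0.626, 0.0, 0.0, 0.0, 0.7]   -> [428. -33.  41.]
5 x [0.0, 0.0, -0.001, 0.0, 0.0, 0.0, 0]   -> [428. -33.  41.]
3 x [0.0, 0.0, -0.625, 0.0, 0.0, 0.0, 0]   -> [428. -33. 116.]
```

Emit:
arm_command(
  deltas=[
    [-0.211,0,0,0,0,0,0],
    [-0.211,0,-0.558,0,0,0.003,0],
    [-0.211,0,-0.558,0,0,0.003,0.7],
  ],
)

```text
time: 6.1
tool_pos: [463.7, -263.2, 170.0]
ee_rot: [[0.999, -0.037, 0.008], [-0.037, -0.999, -0.007], [0.008, 0.006, -1.0]]
ft_force: [1.1, 0.3, 0.2]
finger_gap: 16.9
gripper_force: 0.0
```

Emit:
arm_command(
  deltas=[
    [-0.174,-0.945,0.203,0,0,0,0.7],
    [-0.174,-0.945,0.203,0,0,0,0.7],
    [-0.174,-0.945,0.203,0,0,0,0.7],
  ],
)

```text
time: 6.48
tool_pos: [441.9, -142.9, 138.6]
ee_rot: [[0.999, -0.032, -0.004], [-0.032, -0.999, 0.003], [-0.004, -0.003, -1.0]]
ft_force: [0.4, -0.7, 1.0]
finger_gap: 59.9
gripper_force: 0.0
```

Emit:
arm_command(
  deltas=[
    [-0.174,-0.945,0.202,0,0,0,0.7],
    [-0.174,-0.945,0.202,0,0,0,0.7],
    [-0.174,-0.945,0.202,0,0,0,0.7],
    [-0.174,-0.945,0.202,0,0,0,0.7],
  ],
)

```text
time: 6.98
tool_pos: [428.7, -33.6, 116.8]
ee_rot: [[0.999, -0.036, 0.002], [-0.036, -0.999, -0.001], [0.002, 0.001, -1.0]]
ft_force: [-0.2, 0.1, -0.2]
finger_gap: 59.8
gripper_force: 0.0
```

Emit:
arm_command(
  deltas=[
    [0,0,0.313,0,0,0,0.7],
    [0,0,0.626,0,0,0,0.7],
    [0,0,0.626,0,0,0,0.7],
    [0,0,0.626,0,0,0,0],
    [0,0,0.626,0,0,0,0],
    [0,0,0.626,0,0,0,0],
    [0,0,0.626,0,0,0,0],
  ],
)

```text
time: 7.85
tool_pos: [429.7, -33.0, 43.3]
ee_rot: [[0.999, -0.037, 0.005], [-0.037, -0.999, -0.001], [0.005, 0.0, -1.0]]
ft_force: [-0.2, 2.2, 6.1]
finger_gap: 26.3
gripper_force: 58.9
```

Emit:
arm_command(
  deltas=[
    [0,0,0,0,0,0,0],
    [0,0,0,0,0,0,0],
  ],
)

```text
time: 8.1
tool_pos: [429.7, -33.0, 43.3]
ee_rot: [[0.999, -0.037, 0.005], [-0.037, -0.999, -0.001], [0.005, 0.0, -1.0]]
ft_force: [-0.2, 2.2, 7.4]
finger_gap: 26.3
gripper_force: 58.9
```

```bash
python3 - <<'E'
from plan import *
plan([(jig(-6,0),60,JY,0,0,1),(jig(-6,0),145,JY,0,0,1),(rack(-6,0),135,KY,0,0,2),(rack(-6,0),60,KY,0,0,2)])
E
```

```text
3 x [0.0, 0.0, 0.626, 0.0, 0.0, 0.0, 0]   -> [428. -33.  41.]
3 x [0.0, 0.0, -0.709, 0.0, 0.0, 0.0, 0]   -> [428. -33. 126.]
2 x [0.012, -0.8, 0.028, 0.0, 0.0, -0.061, 0] ...  -> 
2 x [0.089, -0.796, 0.028, 0.0, 0.0, -0.062, 0] ...  -> 
4 x [0.165, -0.783, 0.027, 0.0, 0.0, -0.061, 0]   -> [442. 255. 116.]
4 x [0.0, 0.0, 0.626, 0.0, 0.0, 0.0, 0]   -> [442. 255.  41.]
```

Emit:
arm_command(
  deltas=[
    [0,0,-0.2,0,0,0,0],
    [0,0,-0.709,0,0,0,0],
    [0,0,-0.709,0,0,0,0],
    [0,0,-0.709,0,0,0,0],
  ],
  squeeze=100,
)

```text
time: 8.6
tool_pos: [427.1, -32.7, 126.3]
ee_rot: [[0.999, -0.036, 0.0], [-0.036, -0.999, -0.0], [0.0, 0.0, -1.0]]
ft_force: [-0.4, 0.3, -3.6]
finger_gap: 25.6
gripper_force: 100.5
```

Emit:
arm_command(
  deltas=[
    [0.012,-0.8,0.028,0,0,-0.061,0],
    [0.012,-0.8,0.028,0,0,-0.061,0],
  ],
)

```text
time: 8.85
tool_pos: [430.2, 64.5, 120.6]
ee_rot: [[0.998, 0.059, -0.005], [0.059, -0.998, 0.001], [-0.005, -0.001, -1.0]]
ft_force: [0.3, -0.2, -2.5]
finger_gap: 25.2
gripper_force: 100.4
```

Emit:
arm_command(
  deltas=[
    [0.089,-0.796,0.028,0,0,-0.062,0],
    [0.089,-0.796,0.028,0,0,-0.062,0],
  ],
)

```text
time: 9.1
tool_pos: [435.2, 161.0, 117.1]
ee_rot: [[0.987, 0.158, -0.005], [0.158, -0.987, -0.001], [-0.005, -0.0, -1.0]]
ft_force: [0.9, -0.1, -1.8]
finger_gap: 25.1
gripper_force: 100.3
```

Emit:
arm_command(
  deltas=[
    [0.165,-0.783,0.027,0,0,-0.061,0],
    [0.165,-0.783,0.027,0,0,-0.061,0],
    [0.165,-0.783,0.027,0,0,-0.061,0],
    [0.165,-0.783,0.027,0,0,-0.061,0],
  ],
)

```text
time: 9.6
tool_pos: [440.8, 254.0, 114.4]
ee_rot: [[0.968, 0.25, -0.004], [0.25, -0.968, -0.002], [-0.004, 0.001, -1.0]]
ft_force: [-0.4, -0.3, -1.9]
finger_gap: 25.2
gripper_force: 98.3
```

```bash
python3 - <<'E'
from h import *
s=sense();print(s["tool_pos"],s["finger_gap"])
for c in("top","side"):
    p=shot(c); cv2.imwrite(f"pics/{c}1.png",p["img"])
    for n in("rack","shaft_a","done_a","groove_b"): print(c,n,[(round(d["score"],2),np.round(d["location"]).tolist()) for d in place_of(n,p)[:4]])
i=cv2.imread("pics/side1.png")
cv2.imwrite("pics/side1c.png",cv2.resize(i[160:320,180:380],None,fx=3.5,fy=3.5))
E
```

```text
[440.81219026 253.98392883 114.35738275] 25.160451898165103
top rack [(0.64, [449.0, 254.0, 2.0])]
top shaft_a [(0.68, [470.0, 187.0, 44.0]), (0.65, [509.0, -268.0, 103.0]), (0.55, [424.0, 325.0, 43.0])]
top done_a [(0.72, [431.0, -128.0, 57.0])]
top groove_b [(0.79, [467.0, 186.0, 44.0]), (0.64, [446.0, 254.0, 43.0]), (0.61, [424.0, 323.0, 43.0]), (0.21, [514.0, 204.0, 49.0])]
side rack [(0.81, [451.0, 257.0, -1.0])]
side shaft_a [(0.91, [464.0, 186.0, 45.0]), (0.66, [430.0, 324.0, 40.0])]
side done_a [(0.83, [425.0, -130.0, 60.0]), (0.56, [445.0, 257.0, 134.0]), (0.37, [466.0, 185.0, 43.0])]
side groove_b [(0.84, [449.0, 256.0, 47.0]), (0.63, [434.0, 326.0, 51.0]), (0.58, [465.0, 185.0, 41.0])]
```

View pics/side1c.png

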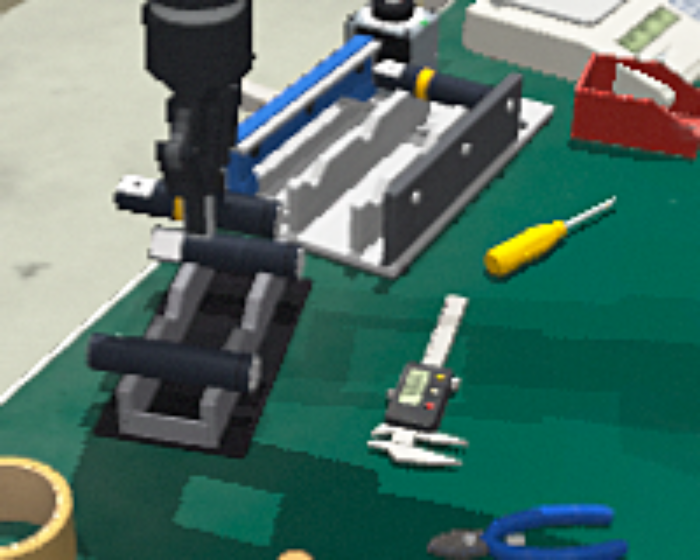

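Emit:
arm_command(
  deltas=[
    [0,0,0.3,0,0,0,0],
    [0,0,0.6,0,0,0,0],
    [0,0,0.66,0,0,0,0],
    [0,0,0.7,0,0,0,0],
    [0,0,0.72,0,0,0,0],
  ],
)

```text
time: 10.72
tool_pos: [443.5, 255.0, 31.7]
ee_rot: [[0.968, 0.25, 0.001], [0.25, -0.968, -0.001], [0.001, 0.001, -1.0]]
ft_force: [-3.0, -4.2, 9.5]
finger_gap: 24.9
gripper_force: 100.1
```

Emit:
arm_command(
  deltas=[
    [0,0,0,0,0,0,0.6],
    [0,0,0,0,0,0,0.6],
    [0,0,0,0,0,0,0.6],
    [0,0,-0.1,0,0,0,0.6],
    [0,0,-0.9,0,0,0,0.6],
    [0,0,-0.9,0,0,0,0.6],
    [0,0,-0.9,0,0,0,0.6],
  ],
)

```text
time: 11.6
tool_pos: [445.5, 256.3, 142.5]
ee_rot: [[0.968, 0.25, 0.009], [0.25, -0.968, 0.003], [0.009, -0.001, -1.0]]
ft_force: [0.3, -0.6, -1.3]
finger_gap: 51.3
gripper_force: 0.0
```

```bash
python3 - <<'E'
from plan import *
p,r=load(); z=116.4-120*.72+120*.9
save(np.array([*rack(-6,0),z]),R(KY,0)); print(load()[0])
from h import *
# flat direction of the plain shafts: bright pixels near the flat end
for c in("top","side"):
    p=shot(c)
    for n in("done_a","shaft_a","flat_a"): print(c,n,[(round(d["score"],2),np.round(d["location"]).tolist()) for d in place_of(n,p)[:4]])
    P,u,v=pts(p); b=p["img"][v,u].min(1)
    rel=(P[:,:2]-K0)@rot(KY)
    for g in(-72,72):
        m=(abs(rel[:,0]-47)<10)&(abs(rel[:,1]-g)<18)&(P[:,2]>33)&(P[:,2]<68)
        q=np.c_[rel[m,1]-g,P[m,2]-46,b[m]]
        print(c,g,len(q)); print(np.round(q[np.argsort(q[:,0])]).astype(int).tolist()[::max(1,len(q)//25)])
    cv2.imwrite(f"pics/{c}2.png",p["img"])
E
```

```text
[442.19111416 254.99771998 138.        ]
top done_a [(0.63, [430.0, -129.0, 60.0]), (0.55, [447.0, 258.0, 43.0])]
top shaft_a [(0.75, [470.0, 188.0, 44.0]), (0.55, [424.0, 324.0, 42.0])]
top flat_a [(0.73, [512.0, 206.0, 49.0]), (0.52, [480.0, 328.0, 48.0]), (0.35, [509.0, -197.0, 104.0])]
top -72 35
[[-15, 2, 37], [-14, 7, 32], [-13, 4, 30], [-13, 5, 37], [-12, 7, 35], [-12, 6, 33], [-11, 13, 33], [-10, 13, 34], [-10, 11, 39], [-9, 2, 34], [-9, 13, 40], [-8, 6, 38], [-7, 11, 43], [-6, 12, 51], [-6, 11, 47], [-5, 15, 56], [-5, 11, 50], [-4, 8, 54], [-4, 5, 81], [-3, 19, 95], [-2, 9, 96], [-2, 9, 102], [-1, -2, 118], [0, 13, 127], [1, 1, 132], [2, 14, 129], [2, 5, 132], [3, -1, 139], [4, 5, 138], [4, -1, 128], [5, 1, 115], [6, 3, 139], [7, 3, 125], [10, -2, 134], [11, 3, 109]]
top 72 0
[]
side done_a [(0.83, [450.0, 255.0, 48.0]), (0.59, [427.0, -127.0, 60.0])]
side shaft_a [(0.94, [430.0, 326.0, 42.0]), (0.59, [466.0, 187.0, 44.0]), (0.39, [425.0, -130.0, 57.0])]
side flat_a [(0.88, [478.0, 330.0, 46.0]), (0.62, [508.0, 204.0, 51.0]), (0.38, [430.0, 324.0, 41.0])]
side -72 67
[[-7, 1
[... 168 characters left out ...]
 209], [5, 5, 222], [5, 7, 219], [6, 5, 220], [6, 6, 224], [7, 4, 236], [7, 4, 224], [8, 9, 219], [9, 4, 221], [9, 0, 225], [10, -4, 255], [10, -6, 141], [10, -1, 228], [11, -9, 98], [11, -2, 232], [11, 5, 220], [11, 1, 224], [12, -1, 231], [12, -5, 107], [13, -5, 132], [14, -6, 78], [15, -1, 239]]
side 72 85
[[-6, 10, 53], [-1, 14, 57], [2, 13, 64], [3, 12, 77], [4, 12, 77], [5, 15, 67], [5, 12, 70], [6, 14, 73], [7, 10, 45], [7, 11, 61], [8, 11, 49], [9, 8, 34], [9, -10, 38], [10, 12, 47], [10, -10, 52], [10, 8, 33], [11, 9, 68], [11, 5, 33], [11, -6, 20], [12, 4, 28], [13, 7, 32], [13, -7, 27], [13, -3, 25], [14, -4, 48], [14, -3, 13], [14, -1, 25], [15, 2, 27], [16, -4, 26], [17, 5, 52]]
```

```bash
cat >> plan.py <<'E'
def bk(f,x,y,z,yaw,t,b,op,ex):  # waypoint with grasp point backed off b mm along the tool from frame point (x,y),z
    a=np.radians(t); return (f(x,y-b*np.sin(a)),z+b*np.cos(a),yaw,t,op,ex)
E
python3 - <<'E'
from plan import *
print('target',rack(47,-72))
plan([bk(rack,47,-72,46,KY,35,75,.5,1),bk(rack,47,-72,46,KY,35,0,.5,1)])
i=__import__('cv2').imread('pics/t0.png')[260:370,280:400]
import cv2; cv2.imwrite('pics/t0c.png',cv2.resize(i,None,fx=5,fy=5,interpolation=2))
E
```

```text
target [511.53029939 198.56123008]
5 x [0.442, 0.869, 0.382, 0.389, 0.0, 0.0, 0.5]   -> [520. 167.  92.]
3 x [0.0, 0.0, 0.625, 0.0, 0.0, 0.0, 0.5]   -> [509. 209.  31.]
```

View pics/t0c.png

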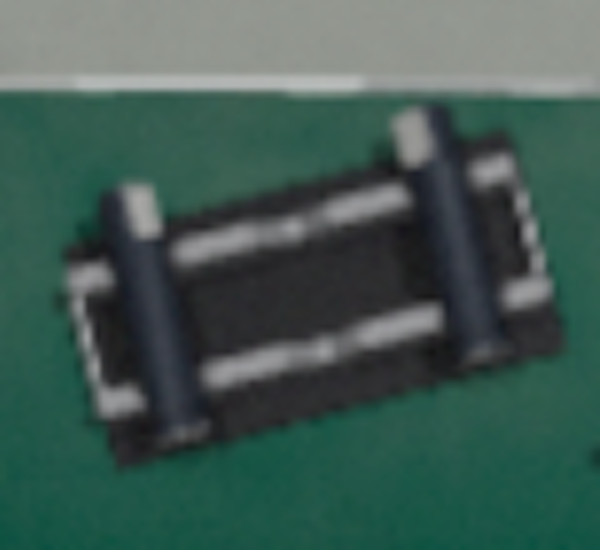

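Crop: both plain shafts show their bright flat. The right one, at (410,140), is turned to the left; the left one, at (143,210), is turned to the right; each is roughly 50–60° from up. Next I feel the right one with the tool tilted 35°.

Emit:
arm_command(
  deltas=[
    [0.442,0.869,0.2,0.389,0,0,0.5],
    [0.442,0.869,0.382,0.389,0,0,0.5],
    [0.442,0.869,0.382,0.389,0,0,0.5],
    [0.442,0.869,0.382,0.389,0,0,0.5],
    [0.442,0.869,0.382,0.389,0,0,0.5],
    [0.442,0.869,0.382,0.389,0,0,0.5],
  ],
)

```text
time: 12.75
tool_pos: [519.6, 167.7, 92.0]
ee_rot: [[0.968, 0.205, -0.144], [0.25, -0.793, 0.555], [-0.0, -0.573, -0.82]]
ft_force: [0.1, -0.2, 1.1]
finger_gap: 42.9
gripper_force: 0.0
```

Emit:
arm_command(
  deltas=[
    [0,0,0.2,0,0,0,0.5],
    [0,0,0.4,0,0,0,0.5],
    [0,0,0.55,0,0,0,0.5],
    [0,0,0.62,0,0,0,0.5],
    [0,0,0.62,0,0,0,0.5],
  ],
)

```text
time: 13.38
tool_pos: [508.8, 209.2, 31.0]
ee_rot: [[0.968, 0.205, -0.144], [0.251, -0.793, 0.555], [-0.0, -0.574, -0.819]]
ft_force: [-0.5, -0.6, 0.2]
finger_gap: 42.5
gripper_force: 0.0
```

Emit:
arm_command(
  deltas=[
    [0,0,0,0,0,0,0],
    [0,0,0,0,0,0,0],
    [0,0,0,0,0,0,0],
    [0,0,0,0,0,0,0],
    [0,0,0,0,0,0,0],
  ],
  squeeze=40,
)

```text
time: 14.0
tool_pos: [510.5, 207.9, 31.6]
ee_rot: [[0.969, 0.205, -0.141], [0.249, -0.794, 0.555], [0.002, -0.573, -0.82]]
ft_force: [1.6, -5.7, 2.6]
finger_gap: 21.2
gripper_force: 40.0
```

```bash
python3 - <<'E'
from plan import *
p,r=load(); 
plan([bk(rack,47,-72,46,KY,35,75,.5,0),bk(rack,-6,-72.5,46,KY,-27,75,.5,2),bk(rack,-6,-72.5,46,KY,-27,0,.5,2),bk(rack,-6,-72.5,46,KY,-27,0,0,5),(rack(-6,-72.5),135,KY,-27,0,1),(jig(-1.5,0),135,JY,28,0,2),(jig(-1.5,0),75,JY,28,0,2)])
E
```

```text
2 x [0.0, 0.0, -0.625, 0.0, 0.0, 0.0, 0.5]   -> [520. 167.  92.]
9 x [-0.442, -0.411, 0.247, -0.689, 0.0, 0.0, 0.5]   -> [454. 210.  96.]
4 x [0.0, 0.0, 0.625, 0.0, 0.0, 0.0, 0.5]   -> [462. 177.  29.]
6 x [0.0, 0.0, 0.0, 0.0, 0.0, 0.0, 0]   -> [462. 177.  29.]
3 x [0.0, 0.337, -0.66, 0.0, 0.0, 0.0, 0]   -> [462. 177. 118.]
4 x [-0.331, 0.694, 0.353, 0.303, 0.001, 0.096, 0] ...  -> 
6 x [-0.215, 0.818, -0.016, 0.304, 0.001, 0.096, 0]   -> [432. -24. 118.]
4 x [0.0, 0.235, 0.442, 0.0, 0.0, 0.0, 0]   -> [432. -24.  58.]
```

Emit:
arm_command(
  deltas=[
    [0,0,0,0,0,0,0.5],
    [0,0,0,0,0,0,0.5],
    [0,0,-0.15,0,0,0,0.5],
    [0,0,-0.625,0,0,0,0.5],
    [0,0,-0.625,0,0,0,0.5],
  ],
)

```text
time: 14.62
tool_pos: [524.7, 164.7, 97.1]
ee_rot: [[0.969, 0.208, -0.133], [0.247, -0.794, 0.555], [0.01, -0.571, -0.821]]
ft_force: [0.4, -1.3, -0.1]
finger_gap: 43.0
gripper_force: 0.0
```

Emit:
arm_command(
  deltas=[
    [-0.442,-0.411,0.1,-0.3,0,0,0.5],
    [-0.442,-0.411,0.247,-0.689,0,0,0.5],
    [-0.442,-0.411,0.247,-0.689,0,0,0.5],
    [-0.442,-0.411,0.247,-0.689,0,0,0.5],
    [-0.442,-0.411,0.247,-0.689,0,0,0.5],
    [-0.442,-0.411,0.247,-0.689,0,0,0.5],
    [-0.442,-0.411,0.247,-0.689,0,0,0.5],
    [-0.442,-0.411,0.247,-0.689,0,0,0.5],
  ],
)

```text
time: 15.62
tool_pos: [453.9, 209.0, 96.4]
ee_rot: [[0.968, 0.223, 0.112], [0.249, -0.863, -0.439], [-0.001, 0.453, -0.892]]
ft_force: [-0.1, -0.2, 0.7]
finger_gap: 42.7
gripper_force: 0.0
```

```bash
python3 - <<'E'
from h import *
s=sense();print(s["tool_pos"],s["finger_gap"],s["ee_rot"][:,1:].round(3).tolist())
for c in("top","side"):
    p=shot(c)
    for n in("rack","shaft_a","done_a","flat_a"): print(c,n,[(round(d["score"],2),np.round(d["location"]).tolist()) for d in place_of(n,p)[:4]])
E
```

```text
[453.91964407 208.95909649  96.41250864] 42.6514954281256 [[0.223, 0.112], [-0.863, -0.439], [0.453, -0.892]]
top rack [(0.73, [449.0, 255.0, 1.0])]
top shaft_a [(0.77, [472.0, 187.0, 46.0])]
top done_a [(0.63, [447.0, 259.0, 43.0]), (0.62, [430.0, -126.0, 61.0])]
top flat_a [(0.56, [510.0, 208.0, 50.0]), (0.54, [445.0, 256.0, -3.0])]
side rack [(0.85, [450.0, 255.0, 0.0])]
side shaft_a [(0.7, [429.0, 323.0, 43.0]), (0.68, [432.0, 324.0, 50.0]), (0.65, [466.0, 186.0, 46.0]), (0.62, [465.0, 188.0, 42.0])]
side done_a [(0.74, [448.0, 254.0, 47.0]), (0.71, [429.0, -128.0, 56.0]), (0.43, [448.0, 258.0, 47.0])]
side flat_a [(0.76, [512.0, 205.0, 50.0]), (0.74, [477.0, 327.0, 48.0])]
```

Nothing moved. Grip the shaft, lift it and turn it toward nest b.

Emit:
arm_command(
  deltas=[
    [0,0,0.3,0,0,0,0.5],
    [0,0,0.55,0,0,0,0.5],
    [0,0,0.625,0,0,0,0.5],
    [0,0,0.625,0,0,0,0.5],
    [0,0,0.625,0,0,0,0],
    [0,0,0.625,0,0,0,0],
    [0,0,0.625,0,0,0,0],
    [0,0,0.625,0,0,0,0],
  ],
)

```text
time: 17.12
tool_pos: [463.2, 176.7, 30.1]
ee_rot: [[0.968, 0.223, 0.115], [0.251, -0.863, -0.439], [0.001, 0.454, -0.891]]
ft_force: [1.2, 1.6, 2.3]
finger_gap: 27.0
gripper_force: 39.1
```

Emit:
arm_command(
  deltas=[
    [0,0,0,0,0,0,0],
    [0,0,0,0,0,0,0],
    [0,0.1,-0.2,0,0,0,0],
    [0,0.337,-0.66,0,0,0,0],
    [0,0.337,-0.66,0,0,0,0],
    [0,0.337,-0.66,0,0,0,0],
  ],
  squeeze=100,
)

```text
time: 17.88
tool_pos: [461.3, 175.9, 117.3]
ee_rot: [[0.969, 0.223, 0.111], [0.249, -0.863, -0.44], [-0.003, 0.454, -0.891]]
ft_force: [-0.5, 0.0, -3.1]
finger_gap: 25.1
gripper_force: 98.7
```

Emit:
arm_command(
  deltas=[
    [-0.331,0.694,0.353,0.303,0.001,0.096,0],
    [-0.331,0.694,0.353,0.303,0.001,0.096,0],
    [-0.331,0.694,0.353,0.303,0.001,0.096,0],
    [-0.331,0.694,0.353,0.303,0.001,0.096,0],
  ],
)

```text
time: 18.38
tool_pos: [445.7, 73.7, 116.6]
ee_rot: [[0.994, 0.102, 0.03], [0.102, -0.995, 0.011], [0.031, -0.008, -0.999]]
ft_force: [0.4, 0.2, -2.6]
finger_gap: 25.2
gripper_force: 99.2
```

Emit:
arm_command(
  deltas=[
    [-0.215,0.818,-0.016,0.304,0.001,0.096,0],
    [-0.215,0.818,-0.016,0.304,0.001,0.096,0],
    [-0.215,0.818,-0.016,0.304,0.001,0.096,0],
    [-0.215,0.818,-0.016,0.304,0.001,0.096,0],
    [-0.215,0.818,-0.016,0.304,0.001,0.096,0],
    [-0.215,0.818,-0.016,0.304,0.001,0.096,0],
  ],
)

```text
time: 19.12
tool_pos: [432.1, -22.6, 118.8]
ee_rot: [[0.999, -0.03, 0.016], [-0.034, -0.883, 0.469], [-0.0, -0.469, -0.883]]
ft_force: [-0.5, 0.4, -2.1]
finger_gap: 25.1
gripper_force: 99.4
```

```bash
python3 - <<'E'
from h import *
s=sense();print(s["tool_pos"],s["finger_gap"])
for c in("top","side"):
    p=shot(c); cv2.imwrite(f"pics/{c}3.png",p["img"])
    for n in("shaft_a","done_a","flat_a"): print(c,n,[(round(d["score"],2),np.round(d["location"]).tolist()) for d in place_of(n,p)[:4]])
E
python3 -c "
import cv2;i=cv2.imread('pics/side3.png');cv2.imwrite('pics/side3c.png',cv2.resize(i[150:290,200:370],None,fx=4,fy=4))"
```

```text
[432.08575069 -22.59655754 118.79846216] 25.101365659323008
top shaft_a [(0.71, [442.0, -31.0, 132.0]), (0.68, [424.0, 326.0, 43.0])]
top done_a [(0.72, [446.0, 258.0, 43.0])]
top flat_a [(0.71, [476.0, 329.0, 49.0]), (0.69, [437.0, -30.0, -0.0]), (0.67, [482.0, -32.0, 142.0])]
side shaft_a [(0.68, [430.0, 324.0, 41.0]), (0.53, [441.0, -32.0, 135.0])]
side done_a [(0.79, [449.0, 257.0, 49.0]), (0.53, [435.0, 57.0, 60.0]), (0.46, [427.0, -130.0, 58.0])]
side flat_a [(0.69, [477.0, 333.0, 46.0]), (0.56, [487.0, -33.0, 138.0])]
```

View pics/side3c.png

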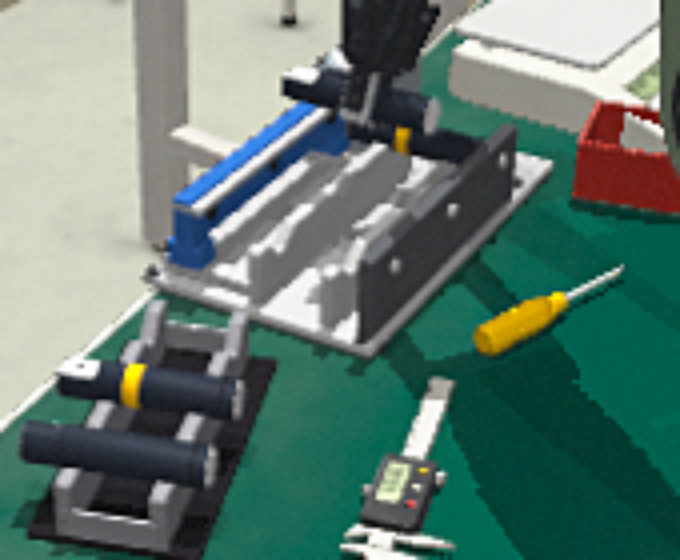

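Crop: the shaft is held level over nest b at (360,95) with its bright flat up at (310,80), and the finished shaft lies in the rack's middle groove. Now lower it.

Emit:
arm_command(
  deltas=[
    [-0.01,0.1,0.19,0,0,0,0],
    [-0.017,0.2,0.375,0,0,0,0],
    [-0.017,0.25,0.47,0,0,0,0],
    [-0.017,0.27,0.507,0,0,0,0],
    [-0.017,0.284,0.534,0,0,0,0],
    [-0.017,0.288,0.541,0,0,0,0],
    [-0.017,0.288,0.541,0,0,0,0],
  ],
)

```text
time: 20.4
tool_pos: [430.9, -24.7, 45.8]
ee_rot: [[0.999, -0.033, 0.019], [-0.038, -0.882, 0.469], [0.001, -0.47, -0.883]]
ft_force: [-0.1, -0.5, -1.5]
finger_gap: 25.2
gripper_force: 99.4
```

Emit:
arm_command(
  deltas=[
    [0,0,0,0,0,0,0.5],
    [0,0,0,0,0,0,0.5],
    [0,0,-0.1,0,0,0,0.5],
    [0,0,-0.7,0,0,0,0.5],
    [0,0,-0.7,0,0,0,0.5],
  ],
)

```text
time: 21.02
tool_pos: [432.1, -67.4, 123.5]
ee_rot: [[0.999, -0.031, 0.026], [-0.04, -0.885, 0.465], [0.009, -0.465, -0.885]]
ft_force: [0.4, 0.2, -0.5]
finger_gap: 43.0
gripper_force: 0.0
```

```bash
cat >> h.py <<'E'
from plan import jig,rack,rot,J0,K0,JY,KY
def flat(p,f0,fy,y0,z0,ax=47):
    P,u,v=pts(p); b=p["img"][v,u].min(1); rel=(P[:,:2]-f0)@rot(fy)
    m=(abs(rel[:,0]-ax)<9)&(abs(rel[:,1]-y0)<19)&(P[:,2]>z0-14)&(P[:,2]<z0+22)
    q=np.c_[rel[m,1]-y0,P[m,2]-z0,b[m]]; q=q[np.argsort(q[:,0])]
    return np.round(q).astype(int).tolist()
E
python3 - <<'E'
from plan import *
R_=load()[1].as_matrix(); p=load()[0]; 
p=np.array([432.,-24.,117.8])
p=np.array([*jig(-1.5,0),134.3])+18.7*R(JY,28).as_matrix()[:,2]
p=p+R(JY,28).apply(120*np.array([-.017,.288,.541-.7])); save(p,R(JY,28)); print(p)
from h import *
for c in("top","side"):
    s=shot(c); cv2.imwrite(f"pics/{c}4.png",s["img"])
    for n in("shaft_a","flat_a"): print(c,n,[(round(d["score"],2),np.round(d["location"]).tolist()) for d in place_of(n,s)[:4]])
    print(c,'P',flat(s,J0,JY,0,60,52)); print(c,'Q',flat(s,K0,KY,72,46)[::2])
E
```

```text
[428.83766964 -63.54273562 118.41058288]
top shaft_a [(0.59, [439.0, -33.0, 56.0]), (0.48, [426.0, 326.0, 41.0])]
top flat_a [(0.58, [480.0, 328.0, 48.0]), (0.52, [485.0, -34.0, 65.0])]
top P [[-13, 4, 189], [-13, 7, 181], [-13, 6, 183], [-12, 17, 173], [-10, 1, 203], [-10, 2, 206], [-9, 3, 205], [-9, 7, 206], [-9, 9, 195], [-6, -4, 205], [-6, 4, 206], [-6, 3, 206], [-5, 11, 206], [-5, 10, 195], [-2, 5, 206], [-2, 9, 205], [-2, 4, 206], [-2, 6, 195], [-2, 15, 207], [1, 6, 204], [1, 7, 206], [2, 11, 205], [2, 14, 207], [2, 15, 202], [5, 4, 206], [5, 4, 206], [5, 11, 204], [5, 4, 206], [6, 13, 206], [8, 6, 166], [8, 5, 166], [9, 8, 166], [9, 5, 162], [9, 8, 164]]
top Q [[-14, -3, 120], [-12, 3, 150], [-10, 2, 157], [-8, 2, 163], [-7, 3, 163], [-6, 17, 166], [-4, 11, 140], [-3, 17, 129], [-2, 13, 108], [1, 11, 70], [1, 10, 48], [4, 11, 39], [6, 11, 36], [7, 12, 33], [8, 12, 32], [11, 3, 30]]
side shaft_a [(0.8, [432.0, 322.0, 41.0]), (0.61, [436.0, -33.0, 58.0])]
side flat_a [(0.97, [475.0, 330.0, 48.0]), (0.52, [483.0, -35.0, 67.0])]
side P [[-13, 6, 255], [-8, 8, 255], [-4, 8, 255], [
[... 307 characters left out ...]
], [14, 6, 7], [14, 5, 18], [14, -3, 21], [14, 11, 192], [14, 5, 13], [14, -4, 8], [15, 12, 234], [15, 0, 20], [15, 2, 31], [16, 1, 25], [17, 0, 6], [17, -1, 19], [17, 5, 21], [18, 6, 25]]
side Q [[-6, 11, 55], [-2, 13, 54], [-1, 12, 57], [0, 11, 69], [1, 12, 70], [3, 16, 64], [4, 13, 72], [4, 12, 70], [6, 11, 57], [7, 8, 46], [7, 13, 78], [7, 9, 50], [7, -12, 51], [8, 13, 70], [9, 12, 55], [9, 0, 29], [10, 12, 53], [10, 9, 41], [10, 10, 48], [11, -6, 25], [11, 4, 35], [11, 8, 39], [12, -8, 31], [12, 8, 44], [12, -7, 14], [12, 4, 26], [12, 11, 39], [12, 7, 39], [13, -1, 28], [13, 1, 30], [13, -4, 16], [13, 9, 37], [14, -2, 27], [14, 6, 32], [14, 3, 25], [15, 9, 67], [16, 2, 26], [16, 0, 27]]
```

```bash
python3 - <<'E'
from plan import *
p,r=load()
plan([(rack(20,-60),170,5,0,.5,0),bk(rack,47,72,46,KY,-30,75,.5,2),bk(rack,47,72,46,KY,-30,0,.5,2)])
E
```

```text
2 x [0.121, -0.702, 0.27, -0.104, -0.006, -0.026, 0.5] ...  -> 
2 x [0.153, -0.731, 0.151, -0.103, -0.007, -0.026, 0.5] ...  -> 
2 x [0.184, -0.739, 0.03, -0.104, -0.006, -0.025, 0.5]   -> [482. 203. 151.]
2 x [0.0, -0.677, 0.235, -0.166, 0.014, -0.052, 0.5] ...  -> 
4 x [0.055, -0.712, 0.054, -0.166, 0.013, -0.052, 0.5]   -> [468. 365.  95.]
4 x [0.0, 0.0, 0.625, 0.0, 0.0, 0.0, 0.5]   -> [478. 329.  30.]
```

Emit:
arm_command(
  deltas=[
    [0.121,-0.702,0.27,-0.104,-0.006,-0.026,0.5],
    [0.121,-0.702,0.27,-0.104,-0.006,-0.026,0.5],
  ],
)

```text
time: 21.58
tool_pos: [446.0, 28.7, 130.5]
ee_rot: [[1.0, 0.009, 0.005], [0.007, -0.947, 0.321], [0.007, -0.321, -0.947]]
ft_force: [-0.7, -1.0, 0.2]
finger_gap: 42.9
gripper_force: 0.0
```

Emit:
arm_command(
  deltas=[
    [0.153,-0.731,0.151,-0.103,-0.007,-0.026,0.5],
    [0.153,-0.731,0.151,-0.103,-0.007,-0.026,0.5],
  ],
)

```text
time: 21.82
tool_pos: [463.6, 119.9, 141.6]
ee_rot: [[0.998, 0.055, -0.002], [0.054, -0.985, 0.163], [0.007, -0.163, -0.987]]
ft_force: [-0.7, -1.0, -0.6]
finger_gap: 42.6
gripper_force: 0.0
```

Emit:
arm_command(
  deltas=[
    [0.184,-0.739,0.03,-0.104,-0.006,-0.025,0.5],
    [0.184,-0.739,0.03,-0.104,-0.006,-0.025,0.5],
  ],
)

```text
time: 22.08
tool_pos: [480.9, 209.9, 152.1]
ee_rot: [[0.995, 0.096, 0.0], [0.096, -0.995, 0.0], [0.0, -0.0, -1.0]]
ft_force: [0.7, -0.2, -0.4]
finger_gap: 42.5
gripper_force: 0.0
```

Emit:
arm_command(
  deltas=[
    [0,-0.677,0.235,-0.166,0.014,-0.052,0.5],
    [0,-0.677,0.235,-0.166,0.014,-0.052,0.5],
  ],
)

```text
time: 22.32
tool_pos: [473.2, 287.6, 122.0]
ee_rot: [[0.985, 0.166, 0.054], [0.175, -0.951, -0.256], [0.009, 0.262, -0.965]]
ft_force: [0.4, -0.7, -0.4]
finger_gap: 42.9
gripper_force: 0.0
```

Emit:
arm_command(
  deltas=[
    [0.055,-0.712,0.054,-0.166,0.013,-0.052,0.5],
    [0.055,-0.712,0.054,-0.166,0.013,-0.052,0.5],
    [0.055,-0.712,0.054,-0.166,0.013,-0.052,0.5],
    [0.055,-0.712,0.054,-0.166,0.013,-0.052,0.5],
  ],
)

```text
time: 22.82
tool_pos: [468.4, 364.0, 95.2]
ee_rot: [[0.968, 0.217, 0.123], [0.25, -0.838, -0.485], [-0.002, 0.5, -0.866]]
ft_force: [0.7, 0.5, -0.1]
finger_gap: 42.8
gripper_force: 0.0
```

```bash
python3 - <<'E'
from h import *
s=sense();print(s["tool_pos"],s["finger_gap"],s["ee_rot"].round(3).tolist())
for c in("top","side"):
    p=shot(c)
    for n in("rack","shaft_a","done_a","flat_a"): print(c,n,[(round(d["score"],2),np.round(d["location"]).tolist()) for d in place_of(n,p)[:4]])
E
```

```text
[468.44559447 364.04304997  95.24138339] 42.796456202685306 [[0.968, 0.217, 0.123], [0.25, -0.838, -0.485], [-0.002, 0.5, -0.866]]
top rack [(0.68, [448.0, 253.0, -2.0]), (0.64, [508.0, -270.0, 103.0]), (0.17, [530.0, 474.0, -2.0])]
top shaft_a [(0.65, [441.0, -33.0, 60.0]), (0.48, [429.0, 327.0, 43.0])]
top done_a [(0.65, [446.0, 256.0, 40.0]), (0.62, [431.0, -125.0, 56.0])]
top flat_a [(0.63, [484.0, -34.0, 67.0]), (0.61, [481.0, 327.0, 49.0])]
side rack [(0.64, [452.0, 256.0, -1.0])]
side shaft_a [(0.78, [434.0, -34.0, 60.0]), (0.41, [432.0, -122.0, 63.0])]
side done_a [(0.84, [425.0, -128.0, 59.0]), (0.57, [432.0, 322.0, 41.0])]
side flat_a [(0.83, [483.0, -33.0, 69.0]), (0.8, [477.0, 333.0, 49.0])]
```

Still in place. Feel the flat.

Emit:
arm_command(
  deltas=[
    [0,0,0.2,0,0,0,0.5],
    [0,0,0.4,0,0,0,0.5],
    [0,0,0.55,0,0,0,0.5],
    [0,0,0.625,0,0,0,0.5],
    [0,0,0.625,0,0,0,0.5],
  ],
)

```text
time: 23.95
tool_pos: [478.3, 328.2, 30.8]
ee_rot: [[0.968, 0.216, 0.124], [0.249, -0.839, -0.484], [-0.001, 0.5, -0.866]]
ft_force: [0.4, -0.3, -0.5]
finger_gap: 42.5
gripper_force: 0.0
```

Emit:
arm_command(
  deltas=[
    [0,0,0,0,0,0,0],
    [0,0,0,0,0,0,0],
    [0,0,0,0,0,0,0],
    [0,0,0,0,0,0,0],
    [0,0,0,0,0,0,0],
  ],
  squeeze=40,
)

```text
time: 24.58
tool_pos: [479.1, 330.3, 32.0]
ee_rot: [[0.968, 0.216, 0.127], [0.25, -0.84, -0.481], [0.003, 0.497, -0.868]]
ft_force: [-0.6, 6.2, 2.0]
finger_gap: 21.1
gripper_force: 39.6
```

```bash
python3 - <<'E'
from plan import *
plan([bk(rack,47,72,46,KY,-30,75,.5,0),bk(rack,-6,72,46,KY,30,75,.5,2),bk(rack,-6,72,46,KY,30,0,.5,2),(rack(-6,72),135,KY,30,0,1),(jig(-3,92),135,JY,-30,0,2)])
E
```

```text
2 x [0.0, 0.0, -0.625, 0.0, 0.0, 0.0, 0.5]   -> [468. 365.  95.]
9 x [-0.442, 0.406, 0.235, 0.666, 0.001, 0.0, 0.5]   -> [431. 297.  95.]
4 x [-0.001, 0.0, 0.625, 0.0, 0.0, 0.0, 0.5]   -> [422. 334.  30.]
3 x [0.001, -0.371, -0.643, 0.0, 0.0, 0.0, 0]   -> [422. 334. 119.]
3 x [-0.166, 0.669, -0.386, -0.22, 0.0, 0.064, 0] ...  -> 
3 x [-0.093, 0.773, -0.134, -0.221, 0.0, 0.065, 0] ...  -> 
5 x [-0.013, 0.777, 0.139, -0.22, -0.001, 0.064, 0]   -> [434.  50. 119.]
```

Emit:
arm_command(
  deltas=[
    [0,0,0,0,0,0,0.5],
    [0,0,0,0,0,0,0.5],
    [0,0,-0.15,0,0,0,0.5],
    [0,0,-0.625,0,0,0,0.5],
    [0,0,-0.625,0,0,0,0.5],
  ],
)

```text
time: 25.2
tool_pos: [471.9, 369.5, 102.3]
ee_rot: [[0.968, 0.214, 0.134], [0.252, -0.842, -0.477], [0.011, 0.495, -0.869]]
ft_force: [1.1, -0.0, 0.6]
finger_gap: 42.6
gripper_force: 0.0
```

Emit:
arm_command(
  deltas=[
    [-0.442,0.406,0.1,0.3,0,0,0.5],
    [-0.442,0.406,0.235,0.666,0.001,0,0.5],
    [-0.442,0.406,0.235,0.666,0.001,0,0.5],
    [-0.442,0.406,0.235,0.666,0.001,0,0.5],
    [-0.442,0.406,0.235,0.666,0.001,0,0.5],
    [-0.442,0.406,0.235,0.666,0.001,0,0.5],
    [-0.442,0.406,0.235,0.666,0.001,0,0.5],
    [-0.442,0.406,0.235,0.666,0.001,0,0.5],
  ],
)

```text
time: 26.2
tool_pos: [431.7, 297.3, 96.3]
ee_rot: [[0.968, 0.217, -0.123], [0.25, -0.839, 0.483], [0.001, -0.499, -0.867]]
ft_force: [0.3, 0.2, 0.0]
finger_gap: 42.3
gripper_force: 0.0
```

```bash
python3 - <<'E'
from h import *
s=sense();print(s["tool_pos"],s["finger_gap"])
for c in("top","side"):
    p=shot(c)
    for n in("rack","shaft_a","flat_a"): print(c,n,[(round(d["score"],2),np.round(d["location"]).tolist()) for d in place_of(n,p)[:4]])
E
```

```text
[431.74965537 297.30795738  96.29912241] 42.34488585486099
top rack [(0.79, [446.0, 253.0, -1.0])]
top shaft_a [(0.83, [440.0, -34.0, 56.0]), (0.59, [428.0, 327.0, 41.0])]
top flat_a [(0.56, [479.0, 329.0, 52.0]), (0.49, [482.0, -34.0, 64.0]), (0.21, [430.0, -127.0, 60.0])]
side rack [(0.96, [451.0, 256.0, -3.0]), (0.69, [436.0, 58.0, 60.0])]
side shaft_a [(0.74, [429.0, 324.0, 41.0]), (0.7, [439.0, -34.0, 56.0])]
side flat_a [(0.77, [483.0, -37.0, 66.0]), (0.68, [478.0, 332.0, 45.0]), (0.3, [433.0, 327.0, 48.0])]
```

Emit:
arm_command(
  deltas=[
    [0,0,0.3,0,0,0,0.5],
    [0,0,0.55,0,0,0,0.5],
    [0,0,0.625,0,0,0,0.5],
    [0,0,0.625,0,0,0,0.5],
    [0,0,0.625,0,0,0,0],
    [0,0,0.625,0,0,0,0],
    [0,0,0.625,0,0,0,0],
    [0,0,0.625,0,0,0,0],
  ],
)

```text
time: 27.6
tool_pos: [423.9, 332.8, 31.5]
ee_rot: [[0.969, 0.218, -0.121], [0.249, -0.839, 0.484], [0.004, -0.498, -0.867]]
ft_force: [2.6, -5.1, 3.7]
finger_gap: 26.9
gripper_force: 39.1
```

Emit:
arm_command(
  deltas=[
    [0,0,0,0,0,0,0],
    [0,0,0,0,0,0,0],
    [0,-0.1,-0.2,0,0,0,0],
    [0,-0.371,-0.643,0,0,0,0],
    [0,-0.371,-0.643,0,0,0,0],
    [0,-0.371,-0.643,0,0,0,0],
  ],
  squeeze=100,
)

```text
time: 28.35
tool_pos: [421.1, 333.1, 119.1]
ee_rot: [[0.968, 0.216, -0.126], [0.25, -0.839, 0.483], [-0.001, -0.499, -0.866]]
ft_force: [0.1, 0.4, -2.4]
finger_gap: 25.2
gripper_force: 98.9
```

Emit:
arm_command(
  deltas=[
    [-0.166,0.669,-0.386,-0.22,0,0.064,0],
    [-0.166,0.669,-0.386,-0.22,0,0.064,0],
    [-0.166,0.669,-0.386,-0.22,0,0.064,0],
  ],
)

```text
time: 28.72
tool_pos: [424.5, 239.2, 118.7]
ee_rot: [[0.987, 0.151, -0.063], [0.159, -0.973, 0.169], [-0.036, -0.177, -0.984]]
ft_force: [0.8, 0.6, -2.8]
finger_gap: 25.2
gripper_force: 99.3
```

Emit:
arm_command(
  deltas=[
    [-0.093,0.773,-0.134,-0.221,0,0.065,0],
    [-0.093,0.773,-0.134,-0.221,0,0.065,0],
    [-0.093,0.773,-0.134,-0.221,0,0.065,0],
  ],
)

```text
time: 29.1
tool_pos: [427.8, 145.2, 117.7]
ee_rot: [[0.997, 0.065, -0.029], [0.059, -0.983, -0.172], [-0.039, 0.17, -0.985]]
ft_force: [0.1, -0.4, -2.6]
finger_gap: 25.1
gripper_force: 99.6
```

Emit:
arm_command(
  deltas=[
    [-0.013,0.777,0.139,-0.22,-0.001,0.064,0],
    [-0.013,0.777,0.139,-0.22,-0.001,0.064,0],
    [-0.013,0.777,0.139,-0.22,-0.001,0.064,0],
    [-0.013,0.777,0.139,-0.22,-0.001,0.064,0],
    [-0.013,0.777,0.139,-0.22,-0.001,0.064,0],
    [-0.013,0.777,0.139,-0.22,-0.001,0.064,0],
  ],
)

```text
time: 29.85
tool_pos: [434.2, 49.7, 120.4]
ee_rot: [[0.999, -0.033, -0.018], [-0.038, -0.867, -0.497], [0.001, 0.497, -0.868]]
ft_force: [-0.3, -1.1, -2.1]
finger_gap: 25.5
gripper_force: 99.8
```

```bash
python3 - <<'E'
from h import *
s=sense();print(s["tool_pos"],s["finger_gap"],jig(0,92))
for c in("top","side"):
    p=shot(c); cv2.imwrite(f"pics/{c}5.png",p["img"])
    for n in("shaft_a","done_a","flat_a"): print(c,n,[(round(d["score"],2),np.round(d["location"]).tolist()) for d in place_of(n,p)[:4]])
    for o in line(p,"shaft_a",0,120,155): print(o)
E
```

```text
[434.15019338  49.67531832 120.39847908] 25.46687029373382 [436.8712212   58.93821223]
top shaft_a [(0.77, [434.0, 58.0, 133.0]), (0.51, [440.0, -32.0, 59.0]), (0.5, [507.0, -269.0, 103.0])]
top done_a [(0.64, [430.0, -126.0, 58.0]), (0.42, [434.0, -34.0, 57.0]), (0.41, [528.0, 475.0, 0.0])]
top flat_a [(0.7, [482.0, -37.0, 64.0]), (0.5, [489.0, 52.0, 140.0]), (0.21, [447.0, 255.0, 45.0])]
(0.59, 124, [433.0, 52.7], [22.0, 114.0], 87.8, 'pca', 177.3, [136.0, 144.0, 151.0])
side shaft_a [(0.67, [438.0, -36.0, 58.0]), (0.49, [436.0, 57.0, 130.0]), (0.21, [508.0, -196.0, 108.0])]
side done_a [(0.62, [446.0, 258.0, 49.0]), (0.52, [427.0, -130.0, 60.0])]
side flat_a [(0.68, [487.0, 53.0, 137.0]), (0.6, [483.0, -36.0, 67.0])]
(0.56, 165, [435.1, 70.2], [119.0, 26.0], 7.1, 'pca', 1.4, [129.0, 141.0, 149.0])
```

Emit:
arm_command(
  deltas=[
    [0.01,-0.1,0.173,0,0,0,0],
    [0.025,-0.21,0.364,0,0,0,0],
    [0.025,-0.27,0.468,0,0,0,0],
    [0.025,-0.29,0.503,0,0,0,0],
    [0.025,-0.305,0.528,0,0,0,0],
    [0.025,-0.31,0.538,0,0,0,0],
    [0.025,-0.31,0.538,0,0,0,0],
  ],
)

```text
time: 31.22
tool_pos: [437.4, 49.5, 46.8]
ee_rot: [[0.999, -0.034, -0.018], [-0.038, -0.866, -0.499], [0.001, 0.499, -0.867]]
ft_force: [-3.3, 2.2, 4.3]
finger_gap: 25.1
gripper_force: 100.7
```

Emit:
arm_command(
  deltas=[
    [0,0,0,0,0,0,0.5],
    [0,0,0,0,0,0,0.5],
    [0,0,-0.1,0,0,0,0.5],
    [0,0,-0.8,0,0,0,0.5],
    [0,0,-0.8,0,0,0,0.5],
  ],
)

```text
time: 31.85
tool_pos: [441.2, 99.2, 132.4]
ee_rot: [[0.999, -0.035, -0.013], [-0.036, -0.867, -0.497], [0.006, 0.497, -0.868]]
ft_force: [0.0, 0.4, -0.5]
finger_gap: 42.7
gripper_force: 0.0
```

```bash
python3 - <<'E'
from plan import *
p=np.array([*jig(-3,92),135.])+18.7*R(JY,-30).as_matrix()[:,2]
p=p+R(JY,-30).apply(120*np.array([.025,-.31,.538-.8])); save(p,R(JY,-30)); print(p)
from h import *
for c in("top","side"):
    s=shot(c); cv2.imwrite(f"pics/{c}6.png",s["img"])
    for n in("shaft_a","flat_a","done_a","rack"): print(c,n,[(round(d["score"],2),np.round(d["location"]).tolist()) for d in place_of(n,s)[:4]])
    print(c,'Q',flat(s,J0,JY,92,60,52))
plan([(jig(-6,0),190,JY,0,.7,0),(jig(-6,-92),135,JY,0,.7,1),(jig(-6,-92),60,JY,0,.7,2)])
i=cv2.imread('pics/side6.png');cv2.imwrite('pics/side6c.png',cv2.resize(i[150:290,200:370],None,fx=4,fy=4))
E
```

```text
[438.28516066  97.49844255 127.43316364]
top shaft_a [(0.77, [441.0, -33.0, 59.0])]
top flat_a [(0.61, [489.0, 55.0, 68.0]), (0.47, [481.0, -37.0, 66.0])]
top done_a [(0.56, [433.0, 57.0, 63.0]), (0.54, [433.0, -126.0, 58.0]), (0.49, [445.0, 257.0, 45.0])]
top rack [(0.61, [449.0, 255.0, -2.0]), (0.61, [486.0, -35.0, 67.0])]
top Q [[-15, -3, 143], [-15, 6, 148], [-15, 9, 138], [-14, 10, 107], [-14, 18, 84], [-12, -4, 165], [-11, 13, 175], [-11, 7, 174], [-11, 5, 174], [-11, 11, 162], [-8, 8, 201], [-8, 10, 206], [-7, 9, 205], [-7, 3, 205], [-7, 14, 195], [-4, 0, 206], [-4, 8, 206], [-4, 14, 205], [-4, 7, 205], [-4, 2, 195], [-1, 4, 206], [-1, 2, 206], [0, 9, 205], [0, 5, 206], [0, 11, 202], [3, 7, 206], [3, 13, 206], [3, 7, 206], [3, 10, 206], [4, 6, 206], [7, 5, 207], [7, 5, 206], [7, 6, 207], [7, 11, 206], [7, 4, 206], [10, 7, 167], [10, 2, 170], [10, -5, 168], [11, -5, 165], [11, 5, 161]]
side shaft_a [(0.9, [441.0, 59.0, 56.0]), (0.6, [439.0, -33.0, 59.0])]
side flat_a [(0.81, [482.0, -32.0, 64.0]), (0.78, [487.0, 57.0, 65.0])]
side done_a [(0.9, [447.0, 257.0, 45.0]), (0.68, [42
[... 280 characters left out ...]
 [6, 7, 255], [7, 10, 255], [7, 8, 255], [7, 7, 255], [7, 8, 255], [9, -8, 17], [11, -5, 18], [11, 0, 9], [11, 8, 255], [11, -7, 0], [11, -7, 17], [12, -8, 51], [12, 6, 172], [12, -1, 23], [12, -3, 11], [13, 5, 125], [13, -3, 13], [13, 0, 10], [13, 4, 35], [13, 7, 207], [13, 1, 9], [13, 5, 119], [13, 0, 22], [13, -6, 9], [14, 0, 16], [14, -3, 59], [15, 7, 177], [15, 5, 26], [15, 10, 255], [15, 4, 3], [16, 1, 22], [17, 10, 197]]
2 x [-0.025, 0.563, 0.114, 0.167, 0.0, 0.0, 0.7] ...  -> 
2 x [-0.025, 0.572, -0.036, 0.166, 0.0, 0.0, 0.7]   -> [428. -33. 171.]
3 x [0.0, 0.767, 0.458, 0.0, 0.0, 0.0, 0.7]   -> [ 424. -125.  116.]
4 x [0.0, -0.001, 0.625, 0.0, 0.0, 0.0, 0.7]   -> [ 424. -125.   41.]
```

View pics/side6c.png

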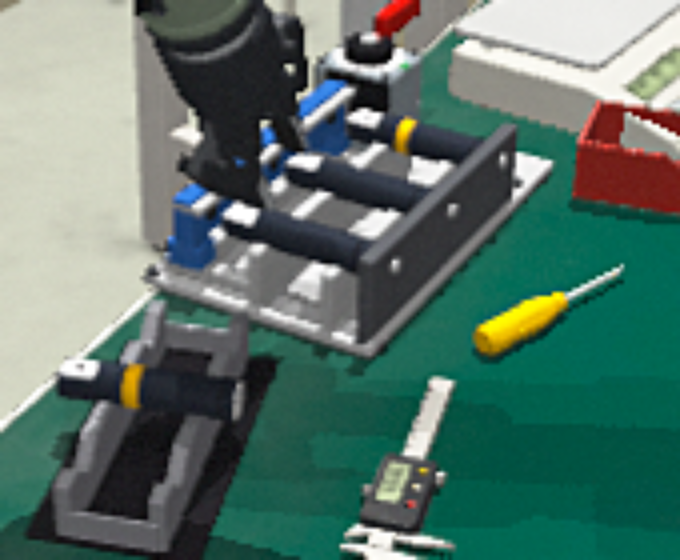

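Crop: both plain shafts lie in nests b and c with bright flats up at (310,160) and (245,215). One finished shaft remains in nest a at (405,130). Fetch it.

Emit:
arm_command(
  deltas=[
    [-0.025,0.563,0.114,0.167,0,0,0.7],
    [-0.025,0.563,0.114,0.167,0,0,0.7],
  ],
)

```text
time: 32.6
tool_pos: [433.5, 29.7, 151.1]
ee_rot: [[0.999, -0.039, -0.009], [-0.04, -0.966, -0.255], [0.001, 0.256, -0.967]]
ft_force: [0.4, 0.2, 0.2]
finger_gap: 60.1
gripper_force: 0.0
```

Emit:
arm_command(
  deltas=[
    [-0.025,0.572,-0.036,0.166,0,0,0.7],
    [-0.025,0.572,-0.036,0.166,0,0,0.7],
  ],
)

```text
time: 32.85
tool_pos: [428.1, -35.0, 173.4]
ee_rot: [[0.999, -0.039, 0.003], [-0.039, -0.999, 0.003], [0.003, -0.003, -1.0]]
ft_force: [-0.1, 0.0, -0.8]
finger_gap: 60.0
gripper_force: 0.0
```

Emit:
arm_command(
  deltas=[
    [0,0.767,0.458,0,0,0,0.7],
    [0,0.767,0.458,0,0,0,0.7],
    [0,0.767,0.458,0,0,0,0.7],
    [0,0.767,0.458,0,0,0,0.7],
  ],
)

```text
time: 33.35
tool_pos: [423.9, -124.9, 117.1]
ee_rot: [[0.999, -0.039, -0.001], [-0.039, -0.999, 0.002], [-0.001, -0.002, -1.0]]
ft_force: [-1.2, -0.3, 1.3]
finger_gap: 59.8
gripper_force: 0.0
```

Emit:
arm_command(
  deltas=[
    [0,0,0.313,0,0,0,0.7],
    [0,0,0.6,0,0,0,0.7],
    [0,0,0.625,0,0,0,0.7],
    [0,0,0.625,0,0,0,0],
    [0,0,0.625,0,0,0,0],
    [0,0,0.625,0,0,0,0],
    [0,0,0.625,0,0,0,0],
    [0,0,0.625,0,0,0,0],
  ],
)

```text
time: 34.35
tool_pos: [425.8, -124.9, 44.5]
ee_rot: [[0.999, -0.038, 0.003], [-0.038, -0.999, 0.001], [0.003, -0.001, -1.0]]
ft_force: [0.0, 4.1, 5.2]
finger_gap: 25.0
gripper_force: 97.9
```

Emit:
arm_command(
  deltas=[
    [0,0,0,0,0,0,0],
    [0,0,-0.2,0,0,0,0],
    [0,0,-0.8,0,0,0,0],
    [0,0,-0.8,0,0,0,0],
    [0,0,-0.8,0,0,0,0],
  ],
  squeeze=100,
)

```text
time: 34.98
tool_pos: [424.7, -125.4, 139.5]
ee_rot: [[0.999, -0.038, 0.002], [-0.038, -0.999, -0.001], [0.002, 0.0, -1.0]]
ft_force: [-0.8, 0.3, -1.6]
finger_gap: 25.1
gripper_force: 100.8
```

```bash
python3 - <<'E'
from plan import *
p,r=load(); p=p+[0,0,96]; save(p,r)
from h import *
for c in("top","side"):
    s=shot(c)
    for n in("shaft_a","flat_a","done_a","rack","groove_a"): print(c,n,[(round(d["score"],2),np.round(d["location"]).tolist()) for d in place_of(n,s)[:4]])
plan([(rack(-6,-72),140,KY,0,0,2)])
E
```

```text
top shaft_a [(0.79, [438.0, 59.0, 58.0]), (0.76, [440.0, -32.0, 57.0])]
top flat_a [(0.6, [482.0, -37.0, 67.0])]
top done_a [(0.66, [431.0, -129.0, 152.0]), (0.56, [447.0, 259.0, 43.0])]
top rack [(0.71, [447.0, 256.0, 0.0])]
top groove_a [(0.74, [464.0, 183.0, 43.0]), (0.7, [427.0, 322.0, 42.0]), (0.6, [446.0, 254.0, 48.0])]
side shaft_a [(0.78, [443.0, 57.0, 55.0]), (0.7, [434.0, -32.0, 58.0])]
side flat_a [(0.75, [489.0, 58.0, 67.0]), (0.53, [482.0, -35.0, 65.0])]
side done_a [(0.81, [426.0, -130.0, 151.0]), (0.81, [449.0, 257.0, 47.0]), (0.57, [441.0, 60.0, 57.0])]
side rack [(0.89, [448.0, 255.0, -0.0])]
side groove_a [(0.98, [447.0, 257.0, 45.0]), (0.95, [464.0, 186.0, 44.0]), (0.88, [432.0, 324.0, 51.0]), (0.3, [432.0, -123.0, 61.0])]
2 x [0.069, -0.864, 0.044, 0.0, 0.0, -0.061, 0] ...  -> 
2 x [0.151, -0.854, 0.044, 0.0, 0.0, -0.062, 0] ...  -> 
4 x [0.233, -0.835, 0.044, 0.0, 0.0, -0.061, 0]   -> [460. 185. 121.]
```

Emit:
arm_command(
  deltas=[
    [0.069,-0.864,0.044,0,0,-0.061,0],
    [0.069,-0.864,0.044,0,0,-0.061,0],
  ],
)

```text
time: 35.83
tool_pos: [436.4, -20.6, 133.1]
ee_rot: [[0.998, 0.057, 0.0], [0.057, -0.998, 0.001], [0.0, -0.001, -1.0]]
ft_force: [0.1, -0.5, -2.4]
finger_gap: 25.0
gripper_force: 100.7
```

Emit:
arm_command(
  deltas=[
    [0.151,-0.854,0.044,0,0,-0.062,0],
    [0.151,-0.854,0.044,0,0,-0.062,0],
  ],
)

```text
time: 36.08
tool_pos: [448.6, 83.7, 128.0]
ee_rot: [[0.988, 0.156, 0.0], [0.156, -0.988, 0.001], [0.001, -0.001, -1.0]]
ft_force: [-0.3, -1.5, -1.5]
finger_gap: 25.2
gripper_force: 100.7
```

Emit:
arm_command(
  deltas=[
    [0.233,-0.835,0.044,0,0,-0.061,0],
    [0.233,-0.835,0.044,0,0,-0.061,0],
    [0.233,-0.835,0.044,0,0,-0.061,0],
    [0.233,-0.835,0.044,0,0,-0.061,0],
  ],
)

```text
time: 36.58
tool_pos: [460.4, 184.5, 122.5]
ee_rot: [[0.969, 0.249, -0.001], [0.249, -0.969, 0.0], [-0.001, -0.0, -1.0]]
ft_force: [-0.5, 0.1, -1.4]
finger_gap: 25.2
gripper_force: 100.6
```

```bash
python3 - <<'E'
from h import *
s=sense(); print(s["tool_pos"],s["finger_gap"])
for c in("top","side"):
    s=shot(c)
    for n in("done_a","rack","groove_a"): print(c,n,[(round(d["score"],2),np.round(d["location"]).tolist()) for d in place_of(n,s)[:4]])
    for o in line(s,"rack",0,-5,12): print(o)
E
```

```text
[460.44961324 184.51580666 122.48644018] 25.22130466753976
top done_a [(0.54, [469.0, 184.0, 135.0])]
top rack [(0.61, [446.0, 254.0, -4.0]), (0.26, [530.0, 473.0, -0.0])]
top groove_a [(0.84, [446.0, 254.0, 43.0]), (0.7, [467.0, 188.0, 46.0]), (0.63, [425.0, 327.0, 45.0])]
(0.57, 542, [440.1, 251.0], [108.0, 219.0], 16.4, 'pca', 104.7, [-3.0, 4.0, 10.0])
(0.54, 1234, [447.6, -108.2], [396.0, 196.0], 87.7, 'pca', 79.2, [3.0, 9.0, 12.0])
side done_a [(0.73, [448.0, 257.0, 49.0]), (0.63, [464.0, 180.0, 138.0])]
side rack [(0.63, [448.0, 255.0, -1.0]), (0.39, [434.0, -33.0, -2.0])]
side groove_a [(0.96, [448.0, 256.0, 46.0]), (0.93, [463.0, 186.0, 47.0]), (0.57, [430.0, 326.0, 50.0])]
(0.73, 1089, [440.7, 257.0], [109.0, 226.0], 15.3, 'pca', 102.6, [3.0, 5.0, 10.0])
```

Emit:
arm_command(
  deltas=[
    [0,0,0.3,0,0,0,0],
    [0,0,0.6,0,0,0,0],
    [0,0,0.69,0,0,0,0],
    [0,0,0.73,0,0,0,0],
    [0,0,0.76,0,0,0,0],
    [0,0,0.76,0,0,0,0],
  ],
)

```text
time: 37.83
tool_pos: [462.1, 185.0, 32.8]
ee_rot: [[0.969, 0.249, 0.003], [0.249, -0.969, 0.001], [0.003, -0.0, -1.0]]
ft_force: [-0.5, -0.7, -0.3]
finger_gap: 25.2
gripper_force: 101.1
```

Emit:
arm_command(
  deltas=[
    [0,0,0,0,0,0,0.6],
    [0,0,0,0,0,0,0.6],
    [0,0,0,0,0,0,0.6],
    [0,0,-0.1,0,0,0,0.6],
    [0,0,-0.9,0,0,0,0.6],
    [0,0,-0.9,0,0,0,0.6],
    [0,0,-0.9,0,0,0,0.6],
  ],
)

```text
time: 38.7
tool_pos: [463.9, 185.6, 144.0]
ee_rot: [[0.969, 0.248, 0.009], [0.248, -0.969, 0.003], [0.009, -0.0, -1.0]]
ft_force: [0.4, -0.3, 0.3]
finger_gap: 51.0
gripper_force: 0.0
```

```bash
python3 - <<'E'
from plan import *
p,r=load(); p=p+[0,0,120*.14]; save(p,r)
h=lambda x,y:jig(80+x,-161+y)
plan([(jig(0,30),180,JY,0,0,0,1),(h(40,-62),160,JY,0,0,1,1)])
from h import *
for c in("top","side"):
    s=shot(c); cv2.imwrite(f"pics/{c}7.png",s["img"])
    for n in("done_a","rack","shaft_a","flat_a"): print(c,n,[(round(d["score"],2),np.round(d["location"]).tolist()) for d in place_of(n,s)[:4]])
E
```

```text
2 x [-0.299, 0.733, -0.174, 0.0, 0.0, 0.092, 0] ...  -> 
2 x [-0.191, 0.769, -0.174, 0.0, 0.0, 0.092, 0]   -> [435.  -3. 180.]
2 x [0.333, 0.703, 0.056, 0.0, 0.0, 0.0, 0] ...  -> 
2 x [0.334, 0.703, 0.056, 0.0, 0.0, 0.0, 0] ...  -> 
3 x [0.333, 0.703, 0.056, 0.0, 0.0, 0.0, 0]   -> [ 545. -260.  160.]
top done_a [(0.49, [466.0, 182.0, 46.0])]
top rack [(0.76, [448.0, 255.0, -0.0]), (0.22, [506.0, -273.0, 102.0])]
top shaft_a [(0.55, [433.0, 60.0, 58.0])]
top flat_a [(0.84, [490.0, 57.0, 69.0]), (0.56, [481.0, -36.0, 66.0])]
side done_a [(0.92, [463.0, 183.0, 42.0]), (0.69, [446.0, 259.0, 49.0])]
side rack [(0.75, [453.0, 257.0, -1.0])]
side shaft_a [(0.74, [442.0, 58.0, 57.0]), (0.58, [437.0, -31.0, 56.0]), (0.22, [529.0, 469.0, -3.0])]
side flat_a [(0.76, [486.0, 56.0, 63.0]), (0.68, [484.0, -37.0, 65.0])]
```

Emit:
arm_command(
  deltas=[
    [-0.299,0.733,-0.174,0,0,0.092,0],
    [-0.299,0.733,-0.174,0,0,0.092,0],
  ],
  squeeze=60,
)

```text
time: 39.45
tool_pos: [447.5, 89.4, 160.4]
ee_rot: [[0.994, 0.106, -0.001], [0.106, -0.994, 0.0], [-0.0, -0.0, -1.0]]
ft_force: [-0.1, 1.3, 0.7]
finger_gap: 15.1
gripper_force: 0.0
```

Emit:
arm_command(
  deltas=[
    [-0.191,0.769,-0.174,0,0,0.092,0],
    [-0.191,0.769,-0.174,0,0,0.092,0],
  ],
)

```text
time: 39.7
tool_pos: [434.6, -5.6, 181.7]
ee_rot: [[0.999, -0.04, 0.001], [-0.04, -0.999, 0.0], [0.0, -0.0, -1.0]]
ft_force: [0.1, 0.3, 0.3]
finger_gap: -0.3
gripper_force: 0.0
```

Emit:
arm_command(
  deltas=[
    [0.333,0.703,0.056,0,0,0,0],
    [0.333,0.703,0.056,0,0,0,0],
  ],
)

```text
time: 39.95
tool_pos: [472.3, -92.0, 174.6]
ee_rot: [[0.999, -0.04, 0.001], [-0.04, -0.999, -0.0], [0.001, -0.0, -1.0]]
ft_force: [0.4, 0.6, -0.1]
finger_gap: -0.1
gripper_force: 0.0
```

Emit:
arm_command(
  deltas=[
    [0.334,0.703,0.056,0,0,0,0],
    [0.334,0.703,0.056,0,0,0,0],
  ],
)

```text
time: 40.2
tool_pos: [509.1, -177.9, 167.2]
ee_rot: [[0.999, -0.04, 0.0], [-0.04, -0.999, 0.0], [0.0, -0.0, -1.0]]
ft_force: [-0.2, 0.5, -0.4]
finger_gap: -0.0
gripper_force: 0.0
```

Emit:
arm_command(
  deltas=[
    [0.333,0.703,0.056,0,0,0,0],
    [0.333,0.703,0.056,0,0,0,0],
    [0.333,0.703,0.056,0,0,0,0],
  ],
)

```text
time: 40.58
tool_pos: [545.3, -263.1, 159.9]
ee_rot: [[0.999, -0.041, -0.001], [-0.041, -0.999, 0.001], [-0.001, -0.001, -1.0]]
ft_force: [0.5, -0.5, -0.4]
finger_gap: -0.0
gripper_force: 0.0
```

```bash
python3 - <<'E'
from plan import *
h=lambda x,y:jig(80+x,-161+y)
plan([(h(40,-62),98,JY,0,0,0,1)]+[(h(x,y),98,JY,0,0,0,1) for x,y in((18,-65),(-1,-64),(-25,-60),(-49,-46),(-62,-21),(-63,-18))])
from h import *
for c in("top","side"):
    s=shot(c); cv2.imwrite(f"pics/{c}8.png",s["img"])
    for n in("done_a","rack","shaft_a","flat_a"): print(c,n,[(round(d["score"],2),np.round(d["location"]).tolist()) for d in place_of(n,s)[:4]])
    for n,lo,hi in(("done_a",48,75),("shaft_a",62,90)):
        for o in line(s,n,0,lo,hi): print(c,n,o)
i=cv2.imread('pics/side8.png')[170:300,200:370];j=cv2.imread('pics/top8.png')[150:250,180:370]
cv2.imwrite('pics/c8.png',np.vstack([cv2.resize(i,(510,320)),cv2.resize(j,(510,270))]))
E
```

```text
2 x [0.0, -0.001, 0.517, 0.0, 0.0, 0.0, 0]   -> [ 545. -260.   98.]
1 x [-0.183, 0.025, 0.0, 0.0, 0.0, 0.0, 0]   -> [ 523. -262.   98.]
1 x [-0.159, -0.008, 0.0, 0.0, 0.0, 0.0, 0]   -> [ 504. -261.   98.]
1 x [-0.2, -0.033, 0.0, 0.0, 0.0, 0.0, 0]   -> [ 480. -256.   98.]
1 x [-0.2, -0.117, -0.001, 0.0, 0.0, 0.0, 0]   -> [ 457. -241.   98.]
1 x [-0.108, -0.208, 0.0, 0.0, 0.0, 0.0, 0]   -> [ 445. -216.   98.]
1 x [-0.008, -0.025, 0.0, 0.0, 0.0, 0.0, 0]   -> [ 444. -213.   98.]
top done_a [(0.71, [447.0, 254.0, 42.0]), (0.62, [469.0, 183.0, 44.0])]
top rack [(0.77, [447.0, 252.0, 0.0])]
top shaft_a [(0.82, [437.0, 60.0, 56.0]), (0.7, [442.0, -34.0, 59.0]), (0.4, [533.0, 474.0, -1.0])]
top flat_a [(0.54, [483.0, -34.0, 67.0])]
top done_a (0.8, 200, [462.5, 183.3], [115.0, 27.0], 15.4, 'pca', 15.9, [49.0, 55.0, 62.0])
top done_a (0.73, 186, [443.6, 252.3], [116.0, 23.0], 15.3, 'pca', 16.0, [49.0, 56.0, 63.0])
top done_a (0.29, 188, [433.6, -37.1], [22.0, 114.0], 89.5, 'pca', 178.7, [60.0, 68.0, 74.0])
top shaft_a (0.8, 178, [434.2, 54.6], [23.0, 111.0], 87.2, 'pca', 177.8, [63.0, 70.0, 77.0])
top shaft_a (0.79, 195, [433.2, -36.8], [22.0, 114.0], 89.6, 'pca', 177.7, [63.0, 69.0, 77.0])
top shaft_a (0.34, 818, [447.7, -53.1], [178.0, 289.0], 2.5, 'pca', 117.2, [66.0, 77.0, 87.0])
side done_a [(0.72, [447.0, 260.0, 48.0]), (0.57, [465.0, 184.0, 45.0])]
side rack [(0.61, [451.0, 256.0, -2.0])]
side shaft_a [(0.85, [440.0, 59.0, 56.0]), (0.68, [438.0, -34.0, 60.0])]
side flat_a [(0.74, [486.0, -34.0, 67.0]), (0.61, [487.0, 56.0, 64.0])]
side done_a (0.93, 263, [464.9, 192.2], [119.0, 27.0], 16.6, 'pca', 14.5, [49.0, 55.0, 60.0])
side done_a (0.72, 310, [446.3, 262.3], [118.0, 27.0], 13.4, 'pca', 16.4, [49.0, 55.0, 60.0])
side shaft_a (0.6, 206, [441.4, 67.1], [22.0, 113.0], 83.6, 'pca', 176.2, [63.0, 69.0, 74.0])
side shaft_a (0.56, 176, [435.3, -24.4], [22.0, 107.0], 88.2, 'pca', 178.0, [62.0, 69.0, 74.0])
```

View pics/c8.png

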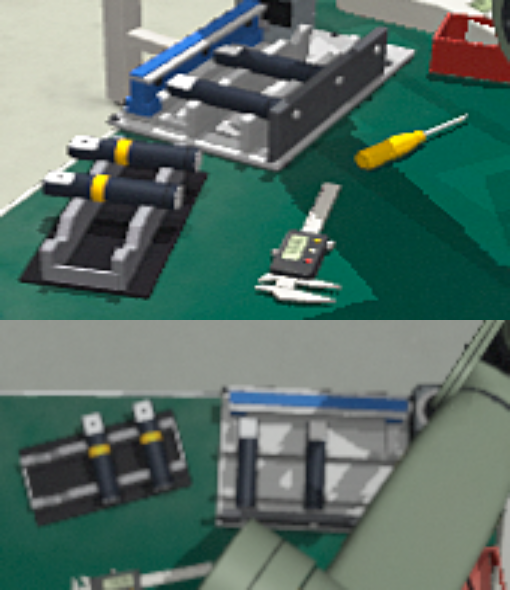

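Both finished shafts are in grooves a and b of the rack. The plain ones are in nests b and c with flats up and their ends toward the blue jaw. Turn the handle on.

Emit:
arm_command(
  deltas=[
    [0,0,0.517,0,0,0,0],
    [0,0,0.517,0,0,0,0],
    [-0.1,0.02,0.517,0,0,0,0],
    [-0.183,0.025,0.517,0,0,0,0],
    [-0.26,0.02,0.517,0,0,0,0],
    [-0.342,0.017,0.517,0,0,0,0],
    [-0.442,0,0.517,0,0,0,0],
    [-0.542,-0.016,0.517,0,0,0,0],
  ],
)

```text
time: 42.28
tool_pos: [482.8, -257.8, 101.7]
ee_rot: [[0.999, -0.039, 0.008], [-0.039, -0.999, -0.003], [0.008, 0.003, -1.0]]
ft_force: [4.9, 0.7, 0.0]
finger_gap: 0.1
gripper_force: 1.8
```

Emit:
arm_command(
  deltas=[
    [-0.1,-0.05,0,0,0,0,0],
    [-0.2,-0.117,0,0,0,0,0],
    [-0.26,-0.22,0,0,0,0,0],
    [-0.308,-0.325,0,0,0,0,0],
    [-0.316,-0.35,0,0,0,0,0],
    [-0.316,-0.35,0,0,0,0,0],
  ],
)

```text
time: 43.02
tool_pos: [443.8, -215.1, 98.7]
ee_rot: [[0.999, -0.037, 0.0], [-0.037, -0.999, -0.005], [0.0, 0.005, -1.0]]
ft_force: [0.7, -8.2, -5.1]
finger_gap: 0.3
gripper_force: 4.1
```

```bash
python3 - <<'E'
from h import *
for c in("top","side"):
    s=shot(c)
    for o in line(s,"jaw",0,70,90)[:1]+line(s,"handle",0,90,130)[:1]: print(c,o)
    for n in("handle_grip","shaft_a"): print(n,[(round(d["score"],2),np.round(d["location"]).tolist()) for d in place_of(n,s)[:3]])
E
```

```text
top (0.83, 427, [495.2, -40.4], [238.0, 27.0], 87.6, 'pca', 87.7, [71.0, 78.0, 85.0])
top (0.48, 26, [509.9, -189.0], [13.0, 27.0], 46.9, 'pca', 148.9, [93.0, 101.0, 109.0])
handle_grip [(0.39, [488.0, 55.0, 66.0])]
shaft_a [(0.61, [434.0, 59.0, 58.0])]
side (0.94, 324, [495.3, -30.8], [237.0, 25.0], 87.1, 'pca', 87.4, [73.0, 79.0, 82.0])
side (0.72, 194, [473.2, -192.2], [101.0, 32.0], 7.6, 'pca', 2.4, [94.0, 104.0, 118.0])
handle_grip [(0.59, [440.0, -193.0, 107.0])]
shaft_a [(0.75, [430.0, -32.0, 58.0]), (0.7, [440.0, 57.0, 57.0]), (0.25, [439.0, 55.0, 59.0])]
```

Emit:
arm_command(
  deltas=[
    [0,-0.025,0,0,0,0,0],
    [0,-0.025,0,0,0,0,0],
    [0,0.25,0,0,0,0,0],
    [0,0.35,-0.2,0,0,0,0],
    [-0.5,0.6,-0.8,0,0,0,0],
    [-0.9,0.9,-0.9,0,0,0,0],
    [-0.9,0.9,-0.9,0,0,0,0],
    [-0.9,0.9,-0.9,0,0,0,0],
  ],
)

```text
time: 44.52
tool_pos: [331.3, -317.8, 207.8]
ee_rot: [[0.999, -0.041, 0.001], [-0.041, -0.999, -0.001], [0.001, 0.001, -1.0]]
ft_force: [0.4, -0.1, 0.3]
finger_gap: -0.3
gripper_force: 0.0
```

```bash
python3 - <<'E'
from h import *
for c in("top","side"):
    s=shot(c)
    for o in line(s,"jaw",0,70,90)[:1]+line(s,"handle",0,90,130)[:1]: print(c,o)
    for n in("handle_grip","shaft_a","flat_a","done_a","rack"): print(n,[(round(d["score"],2),np.round(d["location"]).tolist()) for d in place_of(n,s)[:3]])
    cv2.imwrite(f"pics/{c}9.png",s["img"])
i=cv2.imread('pics/side9.png')[150:300,200:370];j=cv2.imread('pics/top9.png')[150:250,180:370]
cv2.imwrite('pics/c9.png',np.vstack([cv2.resize(i,(510,320)),cv2.resize(j,(510,270))]))
E
```

```text
top (0.85, 363, [493.3, -42.1], [235.0, 24.0], 87.8, 'pca', 87.9, [71.0, 78.0, 86.0])
top (0.6, 151, [474.1, -191.4], [37.0, 98.0], 76.4, 'pca', 176.5, [96.0, 106.0, 122.0])
handle_grip [(0.56, [508.0, -198.0, 105.0]), (0.48, [440.0, -195.0, 101.0])]
shaft_a [(0.61, [435.0, 60.0, 55.0]), (0.6, [437.0, -33.0, 57.0])]
flat_a [(0.73, [479.0, -34.0, 65.0]), (0.63, [488.0, 57.0, 66.0]), (0.18, [434.0, 59.0, 56.0])]
done_a [(0.63, [443.0, 258.0, 40.0]), (0.54, [467.0, 181.0, 46.0]), (0.5, [442.0, 504.0, -1.0])]
rack [(0.78, [446.0, 256.0, -0.0])]
side (0.8, 325, [494.8, -32.4], [242.0, 24.0], 88.1, 'pca', 87.8, [73.0, 78.0, 82.0])
side (0.54, 178, [471.8, -195.0], [97.0, 37.0], 8.9, 'pca', 2.6, [94.0, 104.0, 117.0])
handle_grip [(0.77, [439.0, -188.0, 104.0])]
shaft_a [(0.83, [438.0, 57.0, 56.0]), (0.53, [432.0, -35.0, 57.0])]
flat_a [(0.79, [483.0, 59.0, 68.0]), (0.7, [480.0, -35.0, 66.0])]
done_a [(0.76, [465.0, 182.0, 46.0]), (0.57, [448.0, 258.0, 47.0]), (0.25, [434.0, -33.0, 58.0])]
rack [(0.85, [448.0, 255.0, 2.0])]
```

View pics/c9.png

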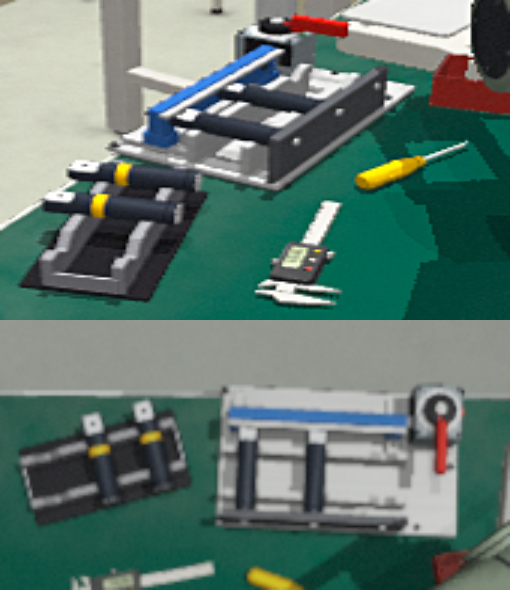

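The handle is on, with the lever along jig −x at (440,440). The jaw is shut on both shaft ends, the finished shafts are in the rack, and the arm is clear. Handing in.

```bash
python3 -c "
from station import *
print(sign_off())"
```

```text
the job is handed in; nothing more can be done
None
```

The jig is changed over and handed in: both finished shafts lie in rack grooves a and b, both plain shafts are clamped flat-up in nests b and c, the handle is on with the jaw shut, and I did not touch the bottle or the tape; the sign-off returned no verdict, so this rests on the last camera check.

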